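Punch the stuck pin out of the corer coupling into a tray

TASK

The orange pin is stuck in the blue corer coupling: set the handled blue tray on the bench under the pin, about centred, then take the red-handled punch from its wooden stand and press the pin straight down and out so that it drops into the tray, never touching the pin with the gripper or letting it land on the bench. Then stand the punch back in its stand, fully down, and set the tray with the pin in it level on the middle of the white light plate. Leave the jar, the bottle and the vial where they are.

Things in the scene. Friction and masses are not known exactly. Their poses are not given: they have to be found in the camera images.
- rig: Fixed stand with a blue coupling block (66 x 66 mm, heights 105 to 155 mm) overhanging towards the robot; free space below, open in front and at both sides. Origin on the table below the vertical hole's axis (block centre); x points from the hole to the grey column, 95 mm behind; its foot (14 mm high, 100 wide) begins 90 mm behind. A brass cap reaches y = +45 mm.
- hole_top (a point): Centre of the through-hole's upper mouth, 155 mm above the table, ringed by a thin steel bush. The hole is about 24 mm wide and vertical; a sprung detent inside (heights 120 to 140 mm) grips the pin and narrows the empty hole by at most 1.5 mm on one side.
- hole_bottom (a point): Centre of the hole's lower mouth, 105 mm above the table.
- pin: Loose orange plastic pin, 24 mm diameter, 80 mm long, 60 g, upright in the hole. Origin at the centre of its lower end, z to its flat upper end, which starts 165 mm above the table (10 mm proud of the block; 20 mm stick out below). Friction holds it: pressing it down needs 5 to 13 N all the way, until its upper end is below 120 mm; then it falls free.
- pin_mid (a point): Middle of the pin, 40 mm from either end, on its axis.
- tray: Loose blue open-topped tray, 120 mm (x) by 100 mm (y) outside, 35 mm high, walls and floor 5 mm, about 140 g. Origin at the centre of its underside, z up. A black bar handle sticks out along its -x side: 20 mm wide (y), from x = -59 to -159 mm, heights 10 to 34 mm.
- tray_handle (a point): Middle of the handle's grip, 115 mm from the tray's centre along -x, 22 mm above the tray's underside; grip it across y (20 mm).
- punch: Loose punch, 178 mm long, 200 g, hanging upright in the stand by its collar, tip 5 mm above the table. Origin at the centre of its flat steel tip, z up along it: shaft 13 mm diameter to 95 mm, dark collar 42 mm diameter (95 to 103 mm), round red handle 26 mm diameter (103 to 178 mm).
- punch_handle (a point): On the punch's axis 138 mm above its tip: the place to grip the red handle (26 mm wide).
- stand: Fixed wooden block 64 x 64 mm, 100 mm high, with a square vertical hole 24 mm wide in the middle for the punch's shaft. Origin at the centre of its underside on the table.
- plate: Fixed light plate lying on the table, 164 mm (x) by 134 mm (y), white top 8 mm above the table (grey rim 6 mm). Origin at the centre of its underside; its x axis points away from the robot.
- jar: Loose amber specimen jar, 60 mm diameter, 90 mm high, bystander; origin at the centre of its underside.
- bottle: Loose white bottle, 66 mm diameter, 190 mm high, bystander; origin at the centre of its underside.
- vial: Loose white specimen vial with a green cap, 48 mm diameter, 100 mm high, bystander; origin at the centre of its underside.
There are look-alikes about, which are no part of the job. Of the things shaped like the tray, the blue one is meant. What is shaped like the punch but purple is not meant.

How it is judged (in metres and radians):
On the way, in this order (a step that is already met when the one before it is completed fails the run):
1. The tray rests on the bench beneath the hole, with the hole over its inside, while the pin is still stuck (x of hole_bottom in the frame of tray between -0.045 and 0.045 m and y of hole_bottom in the frame of tray between -0.036 and 0.036 m and height (world z) of tray below 0.006 m and angle between tray's own z axis and vertical below 0.06 rad and z of pin in the frame of rig above 0.078 m), for 0.2 s.
2. The punch is pressing the pin down through the hole, driven at least 12 mm, the tray still beneath (x of hole_bottom in the frame of tray between -0.045 and 0.045 m and y of hole_bottom in the frame of tray between -0.036 and 0.036 m and contact force between punch and pin above 0.5 N and z of pin in the frame of rig below 0.073 m and horizontal distance between pin_mid and rig below 0.008 m), for 0.05 s.
3. The pin has dropped out and lies in the tray beneath the coupling (x of pin_mid in the frame of tray between -0.06 and 0.06 m and y of pin_mid in the frame of tray between -0.05 and 0.05 m and z of pin_mid in the frame of tray between 0 and 0.065 m and x of hole_bottom in the frame of tray between -0.045 and 0.045 m and y of hole_bottom in the frame of tray between -0.036 and 0.036 m and height (world z) of tray below 0.02 m), for 0.2 s.
At the end, for the whole second after the job is handed in: The pin is inside the tray; the tray rests level (0.06 rad) on the light plate, centres within 30 mm; the punch stands in its stand, within 12 mm of its axis, under 5 mm above its home height, tilted under 0.08 rad; all are at rest (x of pin_mid in the frame of tray between -0.06 and 0.06 m and y of pin_mid in the frame of tray between -0.05 and 0.05 m and z of pin_mid in the frame of tray between 0 and 0.065 m and horizontal distance between tray and plate below 0.03 m and z of tray in the frame of plate between 0.004 and 0.012 m and angle between tray's own z axis and vertical below 0.06 rad and horizontal distance between punch and stand below 0.012 m and z of punch in the frame of stand below 0.01 m and angle between punch's own z axis and vertical below 0.08 rad and linear speed of each of tray, punch below 0.02 m/s and linear speed of pin below 0.03 m/s); the robot touches nothing.
It fails at once if the gripper or arm touches the pin (contact force between any of the fingers, the arm and pin above 0.5 N).
It fails at once if the pin lands on the bench instead of in the tray, or leaves it (height (world z) of pin_mid below 0.05 m and not (x of pin_mid in the frame of tray between -0.06 and 0.06 m and y of pin_mid in the frame of tray between -0.05 and 0.05 m and z of pin_mid in the frame of tray between 0 and 0.065 m)).
It fails at once if a bystander is shifted by more than 25 mm or tipped (distance of any of jar, bottle, vial from where it was at the start of the episode above 0.025 m or angle between any of jar, bottle, vial's own z axis and vertical above 0.3 rad).
It also fails if it takes over 72 s, if anything falls off the work surface, if the arm or the gripper's body presses on something with over 40 N, if the wrist force passes 120 N, or if a joint passes its speed limit or range.

ROBOT

A 6-joint arm with a two-finger parallel gripper is mounted at the origin on the work surface. World frame = base frame: x ahead of the robot, y to its left, z up, the work surface at z = 0. Lengths are in mm, angles in rad, forces in N, time in s.
With the tool pointing down it reaches from about 275 to 850 mm from the base axis. Payload 19 kg.
Tool frame: the origin (TCP) lies midway between the tips of the shut fingers; the grasp point (between the pads) lies 19 mm behind it (robot.grasp_offset is the z of the grasp point in the tool frame, in mm); z points along the fingers, y is the direction in which the jaws open and shut (so a half turn about z gives the same grasp; the last joint's range is limited). The gripper opens to 85 mm and grips with 20 to 120 N. Pads are 22 mm wide; open, the fingers measure 114 mm over their backs; the gripper's body (76 mm by 85 mm) begins 54 mm behind the grasp point. The pads swing forward as they close: fully open they stand 13 mm farther back than shut.
Start: joints at [-0.134, 0.15, 1.437, -0, 1.554, -0.134], TCP at [574.97, -0.016, 231.267] pointing down, gripper open.
Joint ranges: [-2.8, 2.8], [-0.68, 2.1], [0.12, 2.68], [-1.39, 4.53], [0.16, 2.79], [-2.81, 2.81]. Speed limits (rad/s): [1.89, 1.89, 2.22, 3.01, 3.01, 3.01].

INTERFACE

Orientations are given as a unit quaternion [w, x, y, z].
In Python, from bench import state, snapshot, get_calibration, workorder, models, robot gives the robot as it stands. The module is installed in compiled form; this text tells all that it offers.
- The arm moves only by the tool drive_tool, never from a script. Its argument "plan" is a list of rows, each a list of 7 numbers: the turn, a rotation vector about the world's x, y, z in degrees, then the shift along the world's x, y, z in cm, then the opening, from 0 (shut) to 1 (fully open). A call has 1 to 8 rows; each row is the pose to reach, as a shift and turn from the pose commanded when the call began; what a row does not reach only later rows make up. A row lasts 1/8 s, in which the tool goes at most 62.5 mm and 10.7 degrees, less where a joint would pass 70% of its speed; a pose out of reach is approached as far as the arm can. A call with a gripper value outside its range is refused whole. The fingers move at their own pace and stop on an object; the grip force is fixed at half the most. Time passes only in rows, so rows that repeat a pose let the fingers close. It gives the time, the measured TCP pose, the force and the opening at its end, in the units of the state.
- state(): the state, without advancing time (a new reading comes with each control period).
- snapshot(name): name is "scene" or "side" or "wrist"; returns (picture, depth): 420x560x3 uint8, blue, green, red; 420x560 float32, mm along the optical axis (not along the pixel's ray), 0 where there is no reading.
- get_calibration(name): a dict with "fx", "fy", "cx", "cy" (pixels), "k1" (the pictures are not rectified: a ray, as slopes to the right and down, at radius r is drawn at 1 + k1 r^2 times it, then the intrinsics apply), "extrinsics" (4x4, takes a point from camera to world coordinates). Camera axes: x right, y up, looking along -z (the intrinsics and any distortion apply to the point x, -y, -z); pixel columns grow to the right and rows downward; lengths in mm; the calibration is good to about 2 mm. A picture is of the moment at which its call begins: read the wrist's pose just before it. get_calibration takes no time and is no camera call; for the wrist camera it gives the pose at the moment of the call.
- workorder.hand_in(): hands the job in, once; it reports no verdict.
Trained networks look in the newest picture that a camera, given by its name, has taken for a name from the list of things; names that differ only in an ending like _2 or _b are one class to them, and where a whole thing is asked for, a point or a joint stands for the part that bears it (a point fixed in the world has none). Each returns a list of dicts, best first, with "p" (0 to 1); they miss things now and then, are a little off and sometimes report something else, mostly with a low value. They report only what shows in the picture. A call takes as long as a camera call. They do not tell look-alikes from the thing itself.
- models.find_in(camera, name): "extent" ([left, top, right, bottom] as shares, 0 to 1, of the picture: columns of its width, rows of its height, round what is visible of it).
- models.spot_point(camera, name): "at" ([column, row] as shares, 0 to 1, of the picture: columns of its width, rows of its height: a listed point, or the origin of a listed thing).
The state is a dict: "time_s": time; "q": joint angles; "joint_velocities": joint speeds; "joint_torque": joint torques, N m; "tool_pos": TCP position; "ee_rot": TCP orientation; "wrist_force": force on the tool from outside, world axes, zero at the start; "moment": the same for the moment, N m; "gripper_width": finger opening in mm.
Only numpy, scipy, OpenCV 4.12 (cv2) and the standard library are available. Lean on these libraries where they do the work, as an engineer would, in place of code of your own. Each camera call takes 0.05 s, during which the arm holds its last target.

## Working session

There is one attempt and no reset: what is moved stays moved. The work goes in short steps, Python scripts to look and compute and a tool call to move; the robot and the scene stay as the last step left them, time stands still between calls to the robot, and variables do not carry over. Pictures are saved under pics/ and viewed, and the job is handed in when it is done.

Besides the shell and the picture viewer there is one more tool, called after "Call:" as name(argument=value, ...) on one line, values as JSON. drive_tool: Moves the arm, as the interface text tells. Its arguments: {"type":"object","properties":{"plan":{"type":"array"}},"required":["plan"]}

```bash
mkdir -p pics; ls; cat > h.py <<'E'
import numpy as np, cv2
from bench import state, snapshot, get_calibration, workorder, models, robot
def ray(cal,u,v):
    xd=(u-cal['cx'])/cal['fx']; yd=(v-cal['cy'])/cal['fy']
    x,y=xd,yd
    for _ in range(20):
        s=1+cal['k1']*(x*x+y*y); x,y=xd/s,yd/s
    return np.array([x,-y,-1.0])
def pt_depth(cal,u,v,d):
    T=np.array(cal['extrinsics']); p=ray(cal,u,v)*d
    return T[:3,:3]@p+T[:3,3]
def pt_plane(cal,u,v,z):
    T=np.array(cal['extrinsics']); r=T[:3,:3]@ray(cal,u,v); o=T[:3,3]
    return o+r*(z-o[2])/r[2]
def proj(cal,P):
    T=np.array(cal['extrinsics']); c=T[:3,:3].T@(np.asarray(P,float)-T[:3,3])
    x,y=c[0]/-c[2],-c[1]/-c[2]; s=1+cal['k1']*(x*x+y*y)
    return np.array([cal['fx']*x*s+cal['cx'],cal['fy']*y*s+cal['cy']])
def cloud(cal,depth):
    h,w=depth.shape
    u,v=np.meshgrid(np.arange(w),np.arange(h))
    xd=(u-cal['cx'])/cal['fx']; yd=(v-cal['cy'])/cal['fy']; x,y=xd.copy(),yd.copy()
    for _ in range(20):
        s=1+cal['k1']*(x*x+y*y); x,y=xd/s,yd/s
    T=np.array(cal['extrinsics'])
    P=np.stack([x*depth,-y*depth,-depth],-1)@T[:3,:3].T+T[:3,3]
    P[depth<=0]=np.nan
    return P
E
python3 - <<'E'
from h import *
print(state())
for n in ['scene','side','wrist']:
    im,d=snapshot(n); cal=get_calibration(n)
    cv2.imwrite(f'pics/{n}0.png',im); np.savez(f'pics/{n}0.npz',im=im,d=d)
    import pickle; pickle.dump(cal,open(f'pics/{n}0.pkl','wb'))
    print(n,{k:(np.round(v,3).tolist()) for k,v in cal.items()})
    for t in ['rig','hole_top','pin','tray','tray_handle','punch','punch_handle','stand','plate','jar','bottle','vial']:
        r=models.spot_point(n,t)
        print(t,[(round(a['p'],2),round(a['at'][0]*560),round(a['at'][1]*420)) for a in r[:3]])
print(state()['time_s'])
E
```

```text
pics
{'time_s': 0.0, 'q': array([-1.33998381e-01,  1.50978656e-01,  1.43800577e+00, -1.42222836e-05,
        1.55378355e+00, -1.34012091e-01]), 'joint_velocities': array([-8.02546065e-04, -4.39066356e-04,  3.19899714e-03,  1.04586424e-04,
        8.43042506e-04, -3.38527706e-05]), 'joint_torque': array([ 9.08163997e-05, -7.13061190e+01, -5.70858908e+01, -1.86872212e-04,
        9.14935896e-03,  2.21375326e-04]), 'tool_pos': array([5.74766215e+02, 8.01941567e-03, 2.30692214e+02]), 'ee_rot': array([-4.63020251e-04,  7.07101723e-01,  7.07111595e-01, -3.61949538e-04]), 'wrist_force': array([-0.59223119, -0.4016962 , -0.72577975]), 'moment': array([0.00379833, 0.02424979, 0.00220175]), 'gripper_width': 85.29886478936436}
scene {'fx': 423.925, 'fy': 423.925, 'cx': 272.755, 'cy': 206.949, 'k1': -0.045, 'extrinsics': [[-0.039, -0.795, 0.606, 1195.322], [0.999, -0.03, 0.025, 74.493], [-0.002, 0.606, 0.795, 1023.817], [0.0, 0.0, 0.0, 1.0]]}
rig [(0.58, 265, 265)]
hole_top [(0.88, 264, 233)]
pin [(0.64, 267, 246)]
tray [(0.76, 361, 187), (0.74, 350, 240)]
tray_handle [(0.98, 322, 215), (0.78, 3
[... 582 characters left out ...]
 (0.68, 245, 210)]
tray_handle [(0.85, 146, 235), (0.73, 237, 226)]
punch []
punch_handle [(0.78, 203, 158), (0.56, 196, 147)]
stand [(0.86, 209, 199)]
plate [(0.77, 360, 312), (0.56, 408, 361)]
jar [(0.94, 409, 358)]
bottle [(0.85, 294, 205), (0.6, 409, 361)]
vial [(0.85, 383, 269)]
wrist {'fx': 348.908, 'fy': 348.908, 'cx': 277.874, 'cy': 217.314, 'k1': -0.042, 'extrinsics': [[1.0, 0.001, -0.001, 574.988], [-0.001, 0.961, 0.276, 70.155], [0.001, -0.276, 0.961, 373.111], [0.0, 0.0, 0.0, 1.0]]}
rig [(0.77, 314, 152)]
hole_top []
pin [(0.8, 328, 163)]
tray []
tray_handle [(0.75, 353, 326)]
punch []
punch_handle []
stand []
plate [(0.96, 223, 377)]
jar []
bottle []
vial [(0.82, 354, 322)]
1.95
```

```bash
python3 -c "
import cv2
for n in ['scene','side','wrist']:
    im=cv2.imread(f'pics/{n}0.png'); cv2.imwrite(f'pics/{n}0b.png',cv2.resize(im,(800,600),interpolation=cv2.INTER_CUBIC))"
```

```text
(no output)
```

View pics/scene0b.png

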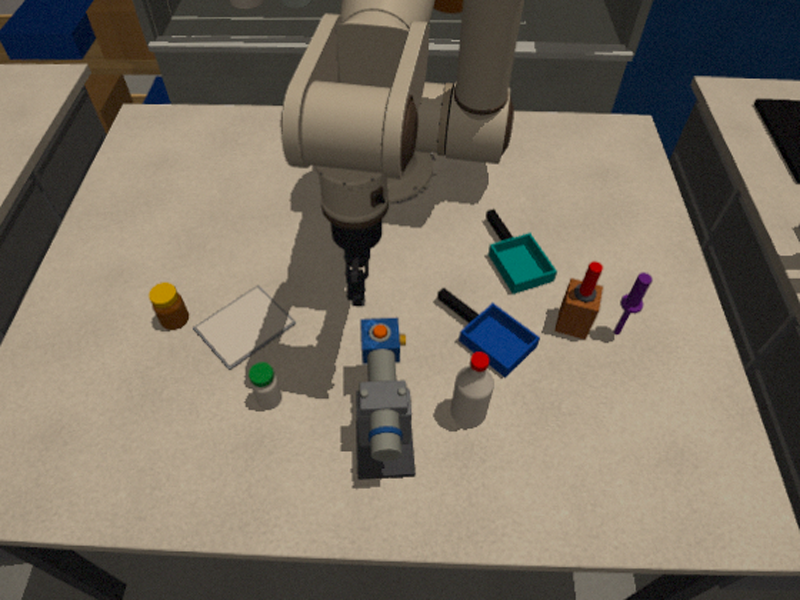

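View pics/side0b.png

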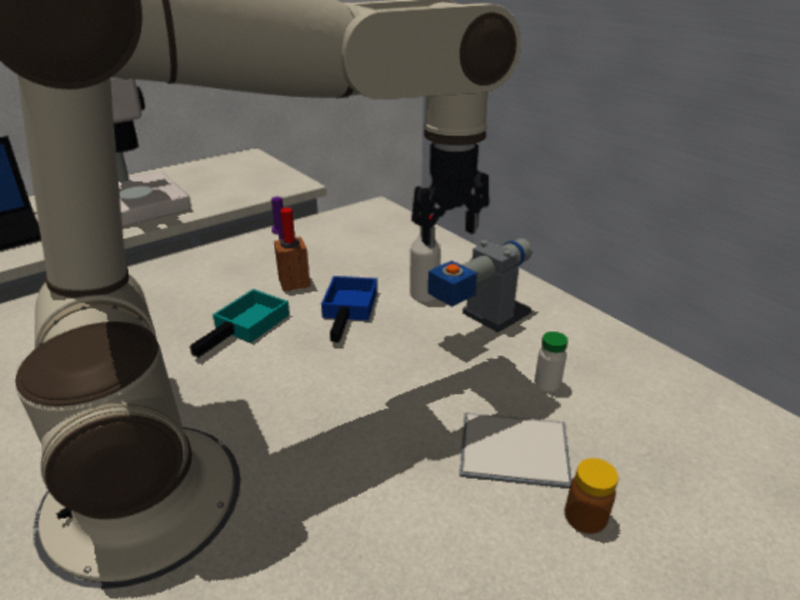

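View pics/wrist0b.png

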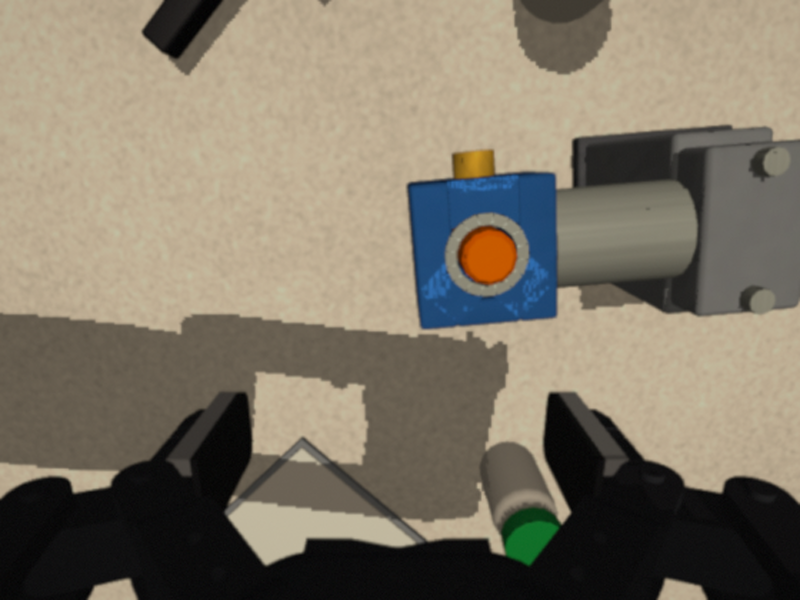

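The scene view shows the blue tray at about (500,338) of 800x600, with its handle to (440,295). The punch is in its stand at (585,290) and the plate at (245,325). The rig hole is at (380,332), with the bottle, vial and jar around it. Next I measure from the colours and depth.

```bash
cat > m.py <<'E'
from h import *
import pickle
for n in ['scene','side','wrist']:
    z=np.load(f'pics/{n}0.npz'); im,d=z['im'],z['d']; cal=pickle.load(open(f'pics/{n}0.pkl','rb'))
    P=cloud(cal,d); hsv=cv2.cvtColor(im,cv2.COLOR_BGR2HSV).astype(int); H,S,V=[hsv[...,i] for i in range(3)]
    print(n,'depth ok',np.mean(d>0))
    ok=np.isfinite(P[...,2])&(P[...,2]<260)&(P[...,0]>200)&(P[...,0]<1000)&(np.abs(P[...,1])<600)
    masks={'blue':(H>105)&(H<122)&(S>140)&(V>60),'red':((H<5)|(H>173))&(S>150)&(V>100),'orange':(H>=5)&(H<14)&(S>190)&(V>150),'green':(H>50)&(H<80)&(S>120),'yellow':(H>20)&(H<30)&(S>180),'wood':(H>5)&(H<15)&(S>100)&(S<210)&(V<190)&(V>60),'purple':(H>130)&(H<160)&(S>100)}
    for k,m in masks.items():
        m=(m&ok).astype(np.uint8); N,L,st,c=cv2.connectedComponentsWithStats(m)
        for i in range(1,N):
            if st[i,4]<25: continue
            Q=P[L==i]; print(k,st[i].tolist(),'med',np.round(np.median(Q,0)),'min',np.round(np.percentile(Q,3,0)),'max',np.round(np.percentile(Q,97,0)))
E
python3 m.py
```

```text
scene depth ok 0.9961224489795918
blue [323, 213, 54, 49, 1147] med [524. 264.   7.] min [468. 202.   2.] max [594. 323.  37.]
blue [253, 223, 27, 23, 248] med [620.  38. 156.] min [587.   2. 152.] max [645.  63. 158.]
blue [259, 299, 22, 6, 61] med [795.  49. 154.] min [789.  29. 144.] max [799.  71. 158.]
red [412, 183, 10, 8, 57] med [474. 420. 182.] min [309. 410.  -1.] max [485. 488. 186.]
red [330, 246, 12, 12, 119] med [685. 196. 190.] min [671. 184. 186.] max [697. 209. 193.]
orange [262, 228, 8, 7, 47] med [616.  33. 165.] min [607.  24. 163.] max [624.  41. 168.]
green [174, 254, 17, 17, 224] med [ 673. -174.  100.] min [ 651. -193.   87.] max [ 689. -157.  104.]
yellow [105, 198, 19, 17, 258] med [ 499. -399.   90.] min [ 472. -422.   79.] max [ 518. -378.   94.]
wood [395, 195, 27, 43, 432] med [498. 418.  98.] min [439. 386.   2.] max [511. 454. 104.]
purple [430, 191, 26, 43, 349] med [499. 503. 122.] min [485. 491.  19.] max [510. 519. 178.]
side depth ok 0.9959736394557823
blue [301, 185, 32, 15, 177] med [598.  16. 155.] min [582.  -2. 152.] max [641.  60. 157.]
blue
[... 564 characters left out ...]
3.   70.]
purple [191, 138, 7, 30, 151] med [485. 499. 138.] min [475. 488.  85.] max [498. 511. 177.]
wrist depth ok 0.9961224489795918
blue [286, 122, 104, 107, 5306] med [614.  39. 154.] min [584.   3. 153.] max [644.  65. 155.]
orange [324, 161, 37, 37, 626] med [615.  32. 164.] min [604.  24. 162.] max [624.  44. 165.]
green [352, 356, 40, 40, 1069] med [ 663. -163.   99.] min [ 649. -183.   87.] max [ 679. -153.  100.]
wood [320, 158, 29, 27, 52] med [606.  40. 150.] min [602.  29. 141.] max [619.  45. 154.]
wood [350, 174, 12, 24, 33] med [625.  28. 162.] min [621.  23. 155.] max [628.  36. 164.]
wood [327, 191, 22, 9, 25] med [613.  22. 162.] min [606.  20. 156.] max [618.  26. 164.]
```

```bash
cat > m2.py <<'E'
from h import *
import pickle
def load(n):
    z=np.load(f'pics/{n}0.npz'); im,d=z['im'],z['d']; cal=pickle.load(open(f'pics/{n}0.pkl','rb'))
    return im,cloud(cal,d),cal
def rect(Q):
    (c,s,a)=cv2.minAreaRect(Q[:,:2].astype(np.float32)); return np.round(c,1),np.round(s,1),round(a,1)
for n in ['scene','side','wrist']:
    im,P,cal=load(n); hsv=cv2.cvtColor(im,cv2.COLOR_BGR2HSV).astype(int); H,S,V=[hsv[...,i] for i in range(3)]
    X,Y,Z=P[...,0],P[...,1],P[...,2]
    box=lambda a,b,c,d,e,f:(X>a)&(X<b)&(Y>c)&(Y<d)&(Z>e)&(Z<f)
    blue=(H>105)&(H<122)&(S>140)
    print(n)
    for nm,m in {'tray rim':blue&box(430,640,150,360,29,40),'tray all':blue&box(430,640,150,360,-3,45),'handle':box(380,560,120,270,28,40)&(V<70)&(S<150),
      'block':blue&box(570,660,-20,80,150,160),'foot':box(680,900,-60,110,9,19),'stand top':box(420,540,360,470,96,104),'punch top':box(440,520,380,460,180,190),'handle side':box(440,520,380,460,115,178),
      'plate':box(430,680,-330,-60,5.5,12),'bush':box(570,660,-20,80,157,170)}.items():
        if m.sum()<15: continue
        Q=P[m]; print(nm,m.sum(),rect(Q),'med',np.round(np.median(Q,0),1),'lo',np.round(Q.min(0)),'hi',np.round(Q.max(0)))
E
python3 m2.py
```

```text
scene
tray rim 299 (array([522.4, 253. ]), array([142.1, 100.4]), 46.5) med [540.4 258.4  34.6] lo [456. 187.  29.] hi [605. 336.  40.]
tray all 1488 (array([506.1, 235.2]), array([190.6, 101.1]), 46.7) med [523.1 263.8   8.1] lo [445. 162.  -2.] hi [605. 336.  40.]
handle 167 (array([456.1, 181.7]), array([93.7, 21. ]), 45.7) med [455.9 181.   34.7] lo [416. 143.  29.] hi [494. 218.  39.]
block 250 (array([615.9,  32.8]), array([62.3, 62.3]), 6.0) med [620.4  38.1 155.7] lo [583.  -1. 150.] hi [650.  66. 159.]
foot 703 (array([760.6,  45.2]), array([108.8, 100.2]), 5.5) med [792.6  47.2  14.2] lo [711.  -8.   9.] hi [818. 100.  19.]
stand top 257 (array([473.3, 419.1]), array([62.4, 66.9]), 72.9) med [485.4 412.2 100.4] lo [435. 381.  96.] hi [512. 457. 104.]
punch top 51 (array([476. , 418.7]), array([21.1, 22.4]), 56.0) med [474.8 418.9 182. ] lo [462. 409. 180.] hi [486. 430. 186.]
handle side 149 (array([479.9, 416.1]), array([25.2, 15.7]), 59.0) med [482.4 415.2 146.2] lo [467. 406. 115.] hi [488. 430. 178.]
plate 1745 (array([ 555.1, -199. ]), array([250.4, 261.6]), 0.6) med [
[... 1424 characters left out ...]
  27.3 162.3] lo [598.  -1. 157.] hi [639.  56. 167.]
wrist
handle 946 (array([436.5, 162.7]), array([42.6, 19.6]), 46.2) med [434.6 159.5  32.8] lo [416. 142.  28.] hi [457. 172.  35.]
block 5302 (array([614.3,  34. ]), array([62.7, 64.8]), 5.4) med [613.7  38.3 154.3] lo [580.  -0. 150.] hi [648.  68. 157.]
foot 692 (array([754.5,  84.8]), array([112.4,  33.8]), 11.3) med [713.7  90.4  13.2] lo [700.  57.   9.] hi [809. 101.  19.]
plate 5074 (array([ 556.1, -198.3]), array([259.1, 117.2]), 10.3) med [ 495.8 -218.6    6.8] lo [ 430. -276.    6.] hi [ 680. -150.   12.]
bush 1369 (array([614.4,  33.5]), array([36.1, 35.2]), 19.9) med [613.7  34.2 163.9] lo [596.  15. 157.] hi [632.  51. 166.]
```

```bash
cat > m3.py <<'E'
from m2 import *
print('----')
from scipy.optimize import least_squares
for n in ['scene','side']:
    im,P,cal=load(n)
    X,Y,Z=P[...,0],P[...,1],P[...,2]
    # local table height plane fit removal
    reg=(X>380)&(X<720)&(Y>-380)&(Y<-60)&(np.abs(Z)<20)
    t=reg&(Z<3.5)&(Z>-6)
    A=np.c_[X[t],Y[t],np.ones(t.sum())]; co=np.linalg.lstsq(A,Z[t],rcond=None)[0]
    print(n,'table',co, 'res', np.std(Z[t]-A@co))
    Zr=np.where(reg,Z-(co[0]*X+co[1]*Y+co[2]),0)
    m=(cv2.GaussianBlur(Zr.astype(np.float32),(0,0),1)>4).astype(np.uint8)
    N,L,st,c=cv2.connectedComponentsWithStats(m); i=1+np.argmax(st[1:,4]); print(st[i])
    Q=P[L==i]; print(rect(Q))
    vis=im.copy(); vis[L==i]=(0,255,255); cv2.imwrite(f'pics/plate_{n}.png',vis[150:400])
E
python3 m3.py | sed -n '/----/,$p'
python3 - <<'E'
from h import *
import pickle
s=560/800
for n,cs in {'scene':[(194,327),(258,286),(295,323),(232,367)],'side':[(463,415),(566,421),(571,485),(461,475)]}.items():
    cal=pickle.load(open(f'pics/{n}0.pkl','rb'))
    q=np.array([pt_plane(cal,u*s,v*s,6) for u,v in cs])[:,:2]
    print(n,np.round(q),q.mean(0),[np.linalg.norm(q[i]-q[(i+1)%4]) for i in range(4)], [np.degrees(np.arctan2(*(q[(i+1)%4]-q[i])[::-1])) for i in range(4)])
E
```

```text
----
scene table [-1.43617555e-03  6.27591003e-04  1.33857853e+00] res 1.7190594473384901
[ 136  200   71   58 2087]
(array([ 506.9, -251.9]), array([136.4, 157.2]), 45.3)
side table [-0.00056666 -0.00109383 -0.45864667] res 1.2990019186240873
[ 321  289   79   51 3254]
(array([ 505.4, -254.7]), array([136.2, 160. ]), 45.3)
scene [[ 516. -354.]
 [ 405. -241.]
 [ 498. -149.]
 [ 606. -258.]] [ 506.36019952 -250.55394386] [np.float64(158.55341914449326), np.float64(131.10114652598884), np.float64(153.84208571254212), np.float64(132.39295818249596)] [np.float64(134.39281897609223), np.float64(44.838230803999124), np.float64(-45.17087131176655), np.float64(-133.12448588782036)]
side [[ 488. -152.]
 [ 613. -265.]
 [ 515. -357.]
 [ 400. -247.]] [ 503.90787778 -255.12199171] [np.float64(168.42393034170078), np.float64(134.76413450874543), np.float64(159.28894664078433), np.float64(128.60879538716034)] [np.float64(-41.78508928844424), np.float64(-136.738891703464), np.float64(136.17342616487227), np.float64(47.14513349443231)]
```

```bash
python3 -c "
import cv2
a=cv2.imread('pics/plate_scene.png');b=cv2.imread('pics/plate_side.png');cv2.imwrite('pics/pl.png',cv2.vconcat([a,b]))"
```

```text
(no output)
```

View pics/pl.png

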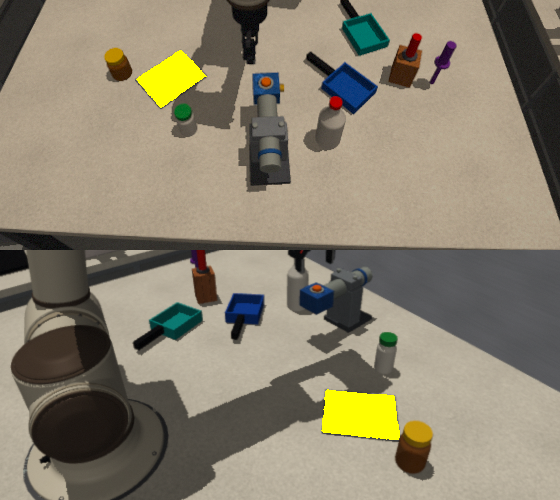

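The plate centre is at about (506, -253) with x yaw -45°, matched by both cameras. The hole is at (614.3, 33.7) with rig yaw about 5.5°. The tray has yaw about 46° with the handle grip at about (452, 178), and the stand is at about (473, 419). I move over the tray handle.

Call:
drive_tool(plan=[[0,0,10,-3,4.5,0,0.6],[0,0,20,-6,9,0,0.6],[0,0,30,-9,13.5,0,0.6],[0,0,40,-12.2,17.8,0,0.6],[0,0,50,-12.2,17.8,-2,0.6],[0,0,60,-12.2,17.8,-4,0.6],[0,0,70,-12.2,17.8,-6,0.6],[0,0,80,-12.2,17.8,-8,0.6]])

```text
time_s: 2.95
tool_pos: [452.9, 178.1, 150.7]
ee_rot: [0.0, 0.084, 0.996, -0.0]
wrist_force: [1.2, -0.5, -0.0]
gripper_width: 51.1
```

Call:
drive_tool(plan=[[0,0,10,0,0,-1,0.6],[0,0,20,0,0,-2,0.6],[0,0,30,0,0,-3,0.6],[0,0,40,0,0,-4,0.6],[0,0,50,0,0,-4,0.6],[0,0,56,0,0,-4,0.6],[0,0,56,0,0,-4,0.6]])

```text
time_s: 3.82
tool_pos: [453.0, 178.0, 111.3]
ee_rot: [0.0, -0.39, 0.921, -0.0]
wrist_force: [0.2, -0.2, -0.5]
gripper_width: 51.1
```

```bash
cat > w.py <<'E'
from h import *
import sys
def grab(n,name):
    cal=get_calibration(n); im,d=snapshot(n); cv2.imwrite(f'pics/{name}.png',cv2.resize(im,(800,600)))
    return im,cloud(cal,d),cal
E
python3 - <<'E'
from w import *
s=state(); print(s['time_s'],np.round(s['tool_pos'],1),np.round(s['ee_rot'],4),s['gripper_width'])
im,P,cal=grab('wrist','w1'); X,Y,Z=P[...,0],P[...,1],P[...,2]
V=im.max(2).astype(int)
m=(X>380)&(X<520)&(Y>100)&(Y<250)&(Z>27)&(Z<42)&(V<80)
Q=P[m][:,:2].astype(np.float32); print(m.sum(),cv2.minAreaRect(Q),np.median(P[m][:,2]))
E
```

```text
3.825 [453.  178.  111.3] [ 1.000e-04 -3.904e-01  9.206e-01 -1.000e-04] 51.07832125115379
4423 ((456.6911926269531, 181.54249572753906), (100.29943084716797, 80.89412689208984), 46.933719635009766) 33.18562847013257
```

View pics/w1.png

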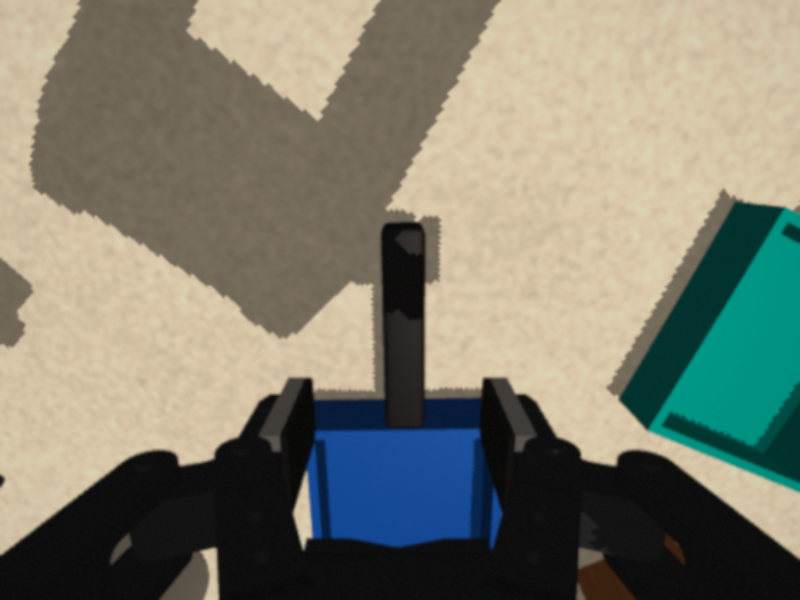

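```bash
python3 - <<'E'
from w import *
cal=get_calibration('wrist')
s=.7
a=pt_plane(cal,404*s,231*s,34); b=pt_plane(cal,406*s,425*s,34); print(a,b,np.linalg.norm(a-b),np.degrees(np.arctan2(*(b-a)[1::-1])))
u=(b-a)/np.linalg.norm(b-a); print('grip',a+u*44,'centre',a+u*159)
E
```

```text
[420.88044024 149.01038401  34.        ] [486.05169203 218.03555753  34.        ] 94.9303251886789 46.644997421200166
grip [451.08717421 181.00340235  34.        ] centre [530.03659256 264.62151847  34.        ]
```

Call:
drive_tool(plan=[[0,0,0.5,-0.1,0.3,-5,0.6],[0,0,0.5,-0.1,0.3,-9,0.6],[0,0,0.5,-0.1,0.3,-10.5,0.6],[0,0,0.5,-0.1,0.3,-10.5,0.6],[0,0,0.5,-0.1,0.3,-10.5,0],[0,0,0.5,-0.1,0.3,-10.5,0],[0,0,0.5,-0.1,0.3,-10.5,0],[0,0,0.5,-0.1,0.3,-10.5,0]])

```text
time_s: 4.88
tool_pos: [452.7, 181.2, 7.5]
ee_rot: [0.001, -0.395, 0.919, -0.0]
wrist_force: [-0.8, 0.1, 7.6]
gripper_width: 18.9
```

Call:
drive_tool(plan=[[0,0,0,0,0,1.5,0],[0,0,-5,-1,-2,2,0],[0,0,-12,-2.5,-5,2,0],[0,0,-20,-4,-8.5,2,0],[0,0,-28,-5.5,-12,2,0],[0,0,-35,-6.6,-15,2,0],[0,0,-41,-6.6,-15.8,2,0],[0,0,-41,-6.6,-15.8,2,0]])

```text
time_s: 5.88
tool_pos: [386.3, 22.5, 27.2]
ee_rot: [0.001, -0.048, 0.999, -0.0]
wrist_force: [-0.6, 0.3, -1.1]
gripper_width: 18.9
```

```bash
python3 - <<'E'
from w import *
s=state(); print(s['time_s'],np.round(s['tool_pos'],1),np.round(s['ee_rot'],4),s['gripper_width'],s['wrist_force'])
for n in ['scene','side']:
    im,P,cal=grab(n,n+'2'); X,Y,Z=P[...,0],P[...,1],P[...,2]
    hsv=cv2.cvtColor(im,cv2.COLOR_BGR2HSV).astype(int); H,S,V=[hsv[...,i] for i in range(3)]
    blue=(H>105)&(H<122)&(S>140)&(X>400)&(X<640)&(Y>-60)&(Y<130)&(Z<80)&(Z>43)
    Q=P[blue][:,:2].astype(np.float32); print(blue.sum(),cv2.minAreaRect(Q),np.median(P[blue][:,2]),Q.min(0),Q.max(0))
E
```

```text
5.875 [386.3  22.5  27.2] [ 6.000e-04 -4.760e-02  9.989e-01 -2.000e-04] 18.947315146788604 [-0.55516835  0.32591396 -1.11219855]
200 ((483.46563720703125, 30.625118255615234), (148.7408905029297, 97.97992706298828), 5.661861419677734) 52.89765442637912 [409.02078  -19.870773] [561.8301   86.44272]
406 ((493.89459228515625, 31.117286682128906), (124.782958984375, 101.31088256835938), 5.318874359130859) 50.2202012925714 [432.6017   -23.753056] [558.7181   86.34775]
```

View pics/side2.png

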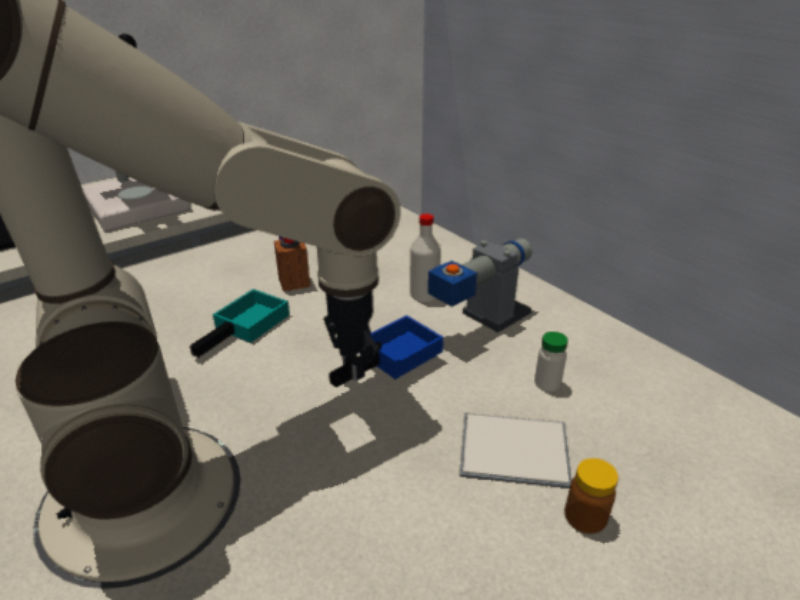

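Call:
drive_tool(plan=[[0,0,0,3,0,0,0],[0,0,0,6,0.1,0,0],[0,0,0,9,0.1,0,0],[0,0,0,11.5,0.1,-0.5,0],[0,0,0,11.7,0.1,-1.2,0],[0,0,0,11.7,0.1,-1.7,0],[0,0,0,11.7,0.1,-2,0],[0,0,0,11.7,0.1,-2,0]])

```text
time_s: 6.98
tool_pos: [502.2, 24.4, 6.7]
ee_rot: [-0.0, -0.048, 0.999, 0.0]
wrist_force: [-4.2, 1.5, 5.8]
gripper_width: 19.1
```

Call:
drive_tool(plan=[[0,0,0,0,0,0,0.3],[0,0,0,0,0,0,0.45],[0,0,0,0,0,0,0.45]])

```text
time_s: 7.35
tool_pos: [502.9, 24.0, 6.3]
ee_rot: [0.0, -0.048, 0.999, -0.0]
wrist_force: [0.8, -0.1, -0.2]
gripper_width: 38.6
```

```bash
cat > tr.py <<'E'
from w import *
s=state(); print(s['time_s'],np.round(s['tool_pos'],1),np.round(s['ee_rot'],4),s['gripper_width'],np.round(s['wrist_force'],1))
for n in ['scene','side']:
    im,P,cal=grab(n,n+sys.argv[1]); X,Y,Z=P[...,0],P[...,1],P[...,2]
    hsv=cv2.cvtColor(im,cv2.COLOR_BGR2HSV).astype(int); H,S,V=[hsv[...,i] for i in range(3)]
    blue=(H>105)&(H<122)&(S>140)&(X>510)&(X<720)&(Y>-60)&(Y<130)&(Z<42)&(Z>-2)
    for lo in (-2,29):
        Q=P[blue&(Z>lo)]; print(n,len(Q),cv2.minAreaRect(Q[:,:2].astype(np.float32)),np.percentile(Q,1,0),np.percentile(Q,99,0))
E
python3 tr.py 3
```

```text
7.35 [502.9  24.    6.3] [ 0.000e+00 -4.800e-02  9.988e-01 -1.000e-04] 38.637381042122065 [ 0.8 -0.1 -0.2]
scene 324 ((606.6229858398438, 33.968528747558594), (102.94546508789062, 97.0689926147461), 5.667707920074463) [552.53164758 -17.24249257   0.84748464] [652.94897215  85.89518203  38.9917259 ]
scene 90 ((606.8645629882812, 34.252418518066406), (98.96038055419922, 99.03321838378906), 3.605674982070923) [560.59884756 -17.73622532  29.34797719] [657.61345756  86.03499126  39.25185178]
side 1051 ((613.4598999023438, 32.057029724121094), (123.9022445678711, 102.68350982666016), 5.102804183959961) [555.20970725 -21.36203882   1.86421314] [673.88672788  85.15342267  35.95293269]
side 223 ((614.0634155273438, 32.521034240722656), (122.61740112304688, 101.86654663085938), 5.102804183959961) [556.38261578 -21.2591879   29.13387754] [676.21461419  85.70181604  36.61657689]
```

View pics/side3.png

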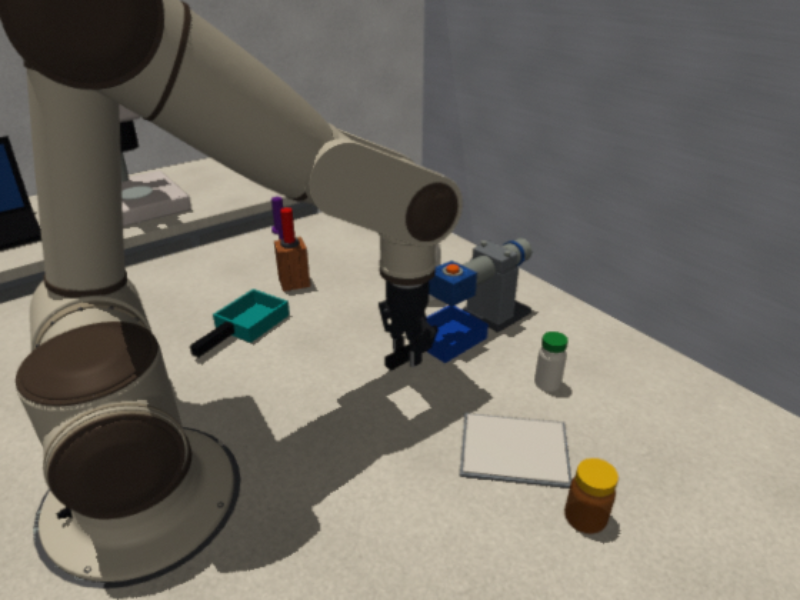

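Call:
drive_tool(plan=[[0,0,0,0,0,3,0.5],[0,0,0,0,0,9,0.5],[0,0,0,0,0,15,0.5],[0,0,0,-0.5,5,21,0.55],[0,0,0,-1,11,23,0.55],[0,0,0,-1.5,17,23,0.55],[0,0,0,-2,23,23,0.55],[0,0,0,-2.5,29,23,0.55]])

```text
time_s: 8.45
tool_pos: [478.0, 309.2, 236.5]
ee_rot: [0.0, -0.048, 0.999, 0.0]
wrist_force: [1.8, 0.1, 0.4]
gripper_width: 46.7
```

Call:
drive_tool(plan=[[0,0,0,-0.3,6,0,0.55],[0,0,0,-0.3,10.5,0,0.55],[0,0,0,-0.3,10.5,0,0.55],[0,0,0,-0.3,10.5,0,0.55]])

```text
time_s: 8.95
tool_pos: [475.5, 411.9, 235.9]
ee_rot: [-0.0, -0.048, 0.999, -0.0]
wrist_force: [0.3, -0.3, 0.4]
gripper_width: 46.9
```

```bash
python3 - <<'E'
from w import *
s=state(); print(s['time_s'],np.round(s['tool_pos'],1),np.round(s['ee_rot'],4),s['gripper_width'],np.round(s['wrist_force'],1))
im,P,cal=grab('wrist','w4'); X,Y,Z=P[...,0],P[...,1],P[...,2]
m=(X>440)&(X<510)&(Y>380)&(Y<460)&(Z>176)&(Z<188)
print(m.sum(), cv2.minEnclosingCircle(P[m][:,:2].astype(np.float32)) if m.sum()>5 else 0)
m=(X>400)&(X<550)&(Y>350)&(Y<490)&(Z>94)&(Z<105); 
print(m.sum(), cv2.minAreaRect(P[m][:,:2].astype(np.float32)) if m.sum()>5 else 0)
E
```

```text
8.95 [475.5 411.9 235.9] [-2.000e-04 -4.810e-02  9.988e-01 -3.000e-04] 46.94191471919208 [ 0.3 -0.3  0.4]
1427 ((473.2312316894531, 420.8058166503906), 13.01334285736084)
3232 ((479.62017822265625, 440.9124755859375), (105.98200988769531, 64.17374420166016), 73.10745239257812)
```

View pics/w4.png

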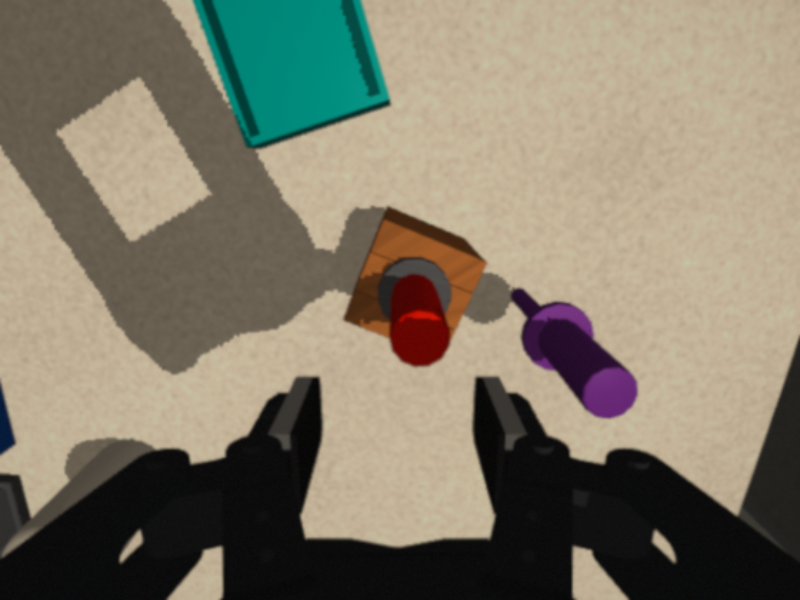

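Call:
drive_tool(plan=[[0,0,0,-0.15,0.85,0,0.55],[0,0,0,-0.15,0.85,-4,0.55],[0,0,0,-0.15,0.85,-8,0.55],[0,0,0,-0.15,0.85,-11.2,0.55],[0,0,0,-0.15,0.85,-11.2,0.55],[0,0,0,-0.15,0.85,-11.2,0],[0,0,0,-0.15,0.85,-11.2,0],[0,0,0,-0.15,0.85,-11.2,0]])

```text
time_s: 10.0
tool_pos: [474.8, 421.2, 126.3]
ee_rot: [0.001, -0.048, 0.999, 0.001]
wrist_force: [-0.9, -0.3, 9.2]
gripper_width: 24.7
```

```bash
python3 - <<'E'
from w import *
s=state(); print(s['time_s'],np.round(s['tool_pos'],1),np.round(s['ee_rot'],4),s['gripper_width'],np.round(s['wrist_force'],1),np.round(s['moment'],2))
grab('wrist','w5')
E
```

```text
10.0 [474.8 421.2 126.3] [ 1.400e-03 -4.790e-02  9.988e-01  8.000e-04] 24.660492749765428 [-0.9 -0.3  9.2] [-0.14  0.07 -0.02]
```

View pics/w5.png

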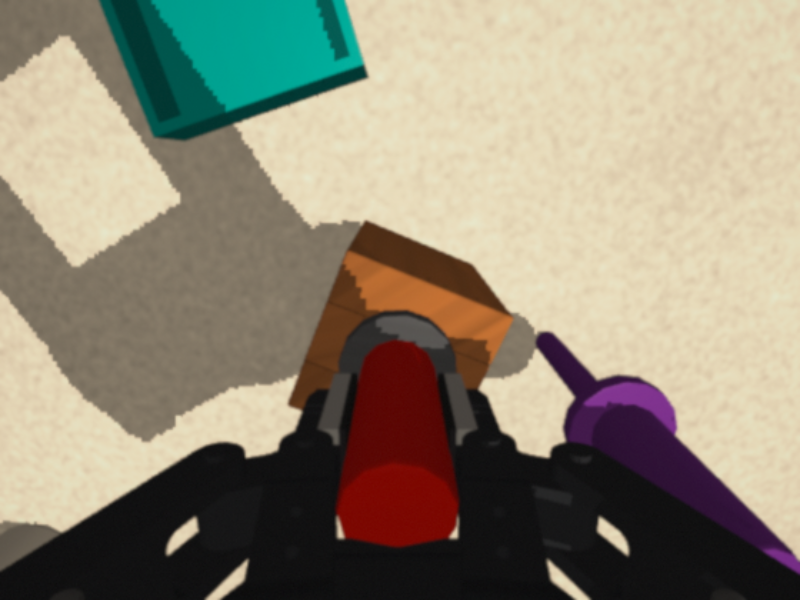

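Call:
drive_tool(plan=[[0,0,0,0,0,2,0],[0,0,0,0,0,6,0],[0,0,0,0,0,11,0],[0,0,0,0,0,16,0],[0,0,0,1,-2,20,0],[0,0,0,2.5,-7,20,0],[0,0,0,4.5,-12.5,20,0],[0,0,0,6.5,-18,20,0]])

```text
time_s: 11.05
tool_pos: [539.2, 239.1, 325.2]
ee_rot: [0.001, -0.048, 0.999, 0.0]
wrist_force: [0.4, 0.3, -2.3]
gripper_width: 24.8
```

Call:
drive_tool(plan=[[0,0,0,1.8,-5,0,0],[0,0,0,3.7,-10,0,0],[0,0,0,5.6,-15,0,0],[0,0,0,7.4,-19.5,0,0],[0,0,0,7.4,-20.5,0,0],[0,0,0,7.4,-20.5,0,0]])

```text
time_s: 11.8
tool_pos: [612.9, 35.4, 324.8]
ee_rot: [0.0, -0.047, 0.999, 0.0]
wrist_force: [0.3, 0.9, -2.4]
gripper_width: 24.4
```

```bash
cat > al.py <<'E'
from w import *
s=state(); print(s['time_s'],np.round(s['tool_pos'],1),np.round(s['ee_rot'],4),s['gripper_width'],np.round(s['wrist_force'],1),np.round(s['moment'],2))
out=[]
for n in ['scene','side','wrist']:
    im,P,cal=grab(n,n+sys.argv[1]); X,Y,Z=P[...,0],P[...,1],P[...,2]
    np.savez(f'pics/{n}{sys.argv[1]}.npz',im=im,P=P)
    m=(X>560)&(X<670)&(Y>-20)&(Y<90)
    for nm,lo,hi in (('shaft',172,275),('shaftlow',172,215),('shafthigh',225,270)):
        k=m&(Z>lo)&(Z<hi)
        if k.sum()>10: print(n,nm,k.sum(),np.round(np.median(P[k],0),1),np.round(np.percentile(P[k],2,0)),np.round(np.percentile(P[k],98,0)))
    if n!='wrist':
        u,v=proj(cal,(614,34,180)); c=im[int(v)-100:int(v)+60,int(u)-75:int(u)+75]; out.append(cv2.resize(c,(400,int(400*c.shape[0]/c.shape[1])),interpolation=cv2.INTER_CUBIC))
cv2.imwrite(f'pics/crop{sys.argv[1]}.png',cv2.hconcat([o[:min(x.shape[0] for x in out)] for o in out]))
E
python3 al.py 6
```

```text
11.8 [612.9  35.4 324.8] [ 3.000e-04 -4.750e-02  9.989e-01  0.000e+00] 24.400065241917112 [ 0.3  0.9 -2.4] [ 0.02  0.   -0.01]
scene shaft 101 [615.4  34.3 242.3] [611.  27. 208.] [618.  39. 274.]
scene shaftlow 12 [615.9  34.3 212.3] [613.  29. 207.] [618.  39. 215.]
scene shafthigh 68 [615.5  34.5 248. ] [610.  27. 227.] [618.  39. 268.]
side shaft 131 [608.   30.9 239.4] [604.  28. 205.] [615.  39. 274.]
side shaftlow 20 [607.6  31.1 209.9] [604.  28. 205.] [614.  37. 215.]
side shafthigh 86 [608.   30.8 246.8] [604.  28. 226.] [616.  38. 268.]
wrist shaft 247 [605.8  35.3 227.6] [605.  30. 205.] [610.  42. 247.]
wrist shaftlow 56 [605.9  35.6 209.5] [605.  30. 204.] [610.  42. 215.]
wrist shafthigh 136 [605.7  35.6 235.2] [605.  30. 226.] [610.  42. 248.]
```

View pics/crop6.png

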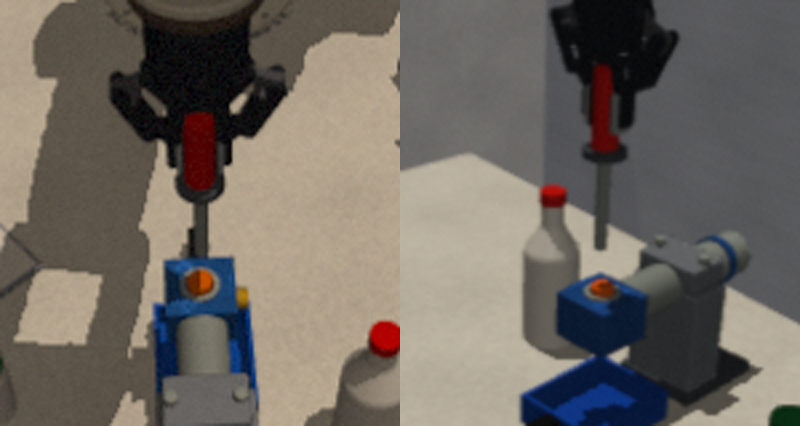

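View pics/wrist6.png

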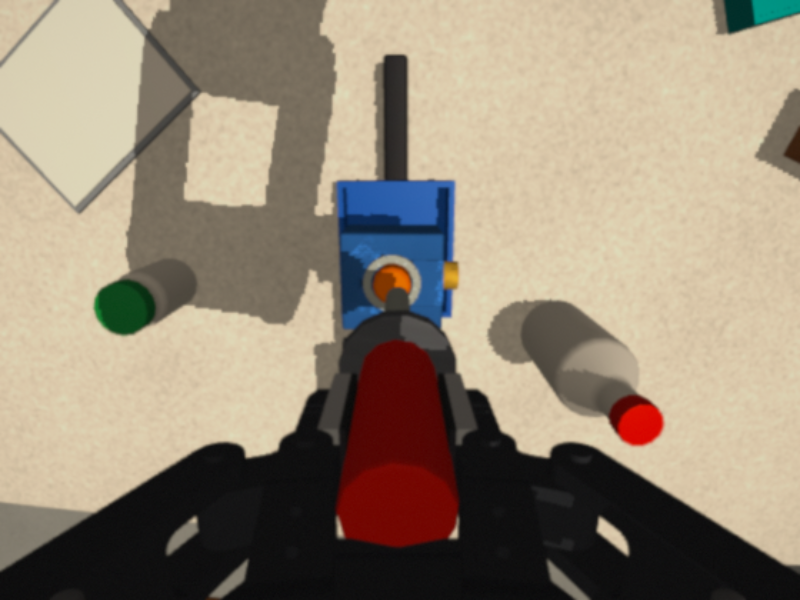

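```bash
python3 - <<'E'
import numpy as np, cv2
for n in ['scene','side','wrist']:
    z=np.load(f'pics/{n}6.npz'); im,P=z['im'],z['P']; X,Y,Z=P[...,0],P[...,1],P[...,2]
    hsv=cv2.cvtColor(im,cv2.COLOR_BGR2HSV).astype(int); H,S,V=[hsv[...,i] for i in range(3)]
    m=(H>105)&(H<122)&(S>140)&(X>570)&(X<660)&(Y>-20)&(Y<80)&(Z>150)&(Z<160)
    print(n,m.sum(),cv2.minAreaRect(P[m][:,:2].astype(np.float32)))
    m=(H>=4)&(H<15)&(S>190)&(V>120)&(X>590)&(X<640)&(Y>10)&(Y<60)&(Z>160)&(Z<168)
    Q=P[m]; print(' pin',m.sum(),cv2.minEnclosingCircle(Q[:,:2].astype(np.float32)),Q.min(0),Q.max(0))
    m=(X>590)&(X<640)&(Y>10)&(Y<60)&(Z>207)&(Z<285)&(S<80)
    Q=P[m]; print(' shaft',m.sum(),np.percentile(Q,[3,50,97],axis=0).round(1).tolist())
    for a in range(205,275,14):
        k=m&(Z>a)&(Z<a+14); 
        if k.sum()>4: print('   ',a,P[k].mean(0).round(1))
E
```

```text
scene 247 ((615.180908203125, 32.01894760131836), (64.77589416503906, 63.24831008911133), 5.314643859863281)
 pin 27 ((615.4278564453125, 35.928890228271484), 9.356672286987305) [606.28946461  33.04980317 161.51507916] [624.56613781  43.24331834 167.99922421]
 shaft 109 [[611.0, 27.7, 209.2], [615.5, 34.4, 247.1], [617.9, 39.3, 278.2]]
    205 [615.7  34.1 213.3]
    219 [615.2  34.8 226.3]
    233 [614.9  33.4 240. ]
    247 [615.   33.9 253.2]
    261 [614.7  33.5 267.7]
side 194 ((611.675537109375, 30.38604736328125), (62.392086029052734, 67.81415557861328), 6.091100692749023)
 pin 12 ((610.451416015625, 34.740806579589844), 8.664119720458984) [601.99513677  31.03382055 161.85499276] [618.90772285  40.20366161 165.99357633]
 shaft 144 [[603.7, 27.5, 210.3], [608.0, 31.2, 246.8], [614.1, 38.1, 282.5]]
    205 [607.7  31.6 213.6]
    219 [607.6  32.  226.3]
    233 [609.2  32.  239.4]
    247 [608.8  31.  253.5]
    261 [608.2  31.5 267.7]
wrist 2250 ((613.8582153320312, 33.574676513671875), (62.2433967590332, 65.2027359008789), 5.792280197143555)
 pin 302 ((613.0955810546875, 33.79456329345703), 11.138712882995605) [602.96651564  23.51439359 160.2218346 ] [622.24610121  44.39793909 166.19552625]
 shaft 216 [[604.9, 30.6, 210.1], [605.7, 36.0, 229.6], [609.2, 41.7, 246.3]]
    205 [606.1  36.7 214. ]
    219 [606.4  35.7 226.9]
    233 [606.   35.7 239.5]
    247 [605.   35.2 248. ]
```

Call:
drive_tool(plan=[[0,0,0,0.3,-0.2,0,0],[0,0,0,0.3,-0.2,-1.5,0],[0,0,0,0.3,-0.2,-3,0],[0,0,0,0.3,-0.2,-3.2,0],[0,0,0,0.3,-0.2,-3.2,0]])

```text
time_s: 12.58
tool_pos: [616.0, 33.7, 292.2]
ee_rot: [-0.0, -0.048, 0.999, -0.0]
wrist_force: [0.3, -0.6, -2.9]
gripper_width: 24.5
```

```bash
python3 al.py 7
```

```text
12.575 [616.   33.7 292.2] [-1.000e-04 -4.800e-02  9.988e-01 -0.000e+00] 24.542853048870917 [ 0.3 -0.6 -2.9] [-0.02 -0.01 -0.07]
scene shaft 178 [619.4  32.2 244.6] [609.  14. 176.] [634.  51. 275.]
scene shaftlow 50 [618.3  31.7 192.4] [614.  26. 173.] [621.  38. 212.]
scene shafthigh 44 [619.6  32.5 241.5] [616.  15. 227.] [633.  49. 270.]
side shaft 244 [610.4  27.9 241.2] [595.  12. 176.] [628.  44. 275.]
side shaftlow 74 [610.5  28.5 194.4] [607.  24. 174.] [619.  36. 214.]
side shafthigh 83 [611.   28.  248.9] [596.  12. 228.] [621.  38. 270.]
wrist shaft 2236 [603.3  32.  273.4] [594.  14. 181.] [616.  52. 275.]
wrist shaftlow 241 [609.2  32.3 194.3] [608.  27. 173.] [614.  39. 214.]
wrist shafthigh 132 [595.8  32.  268.5] [594.  15. 266.] [607.  51. 270.]
```

View pics/crop7.png

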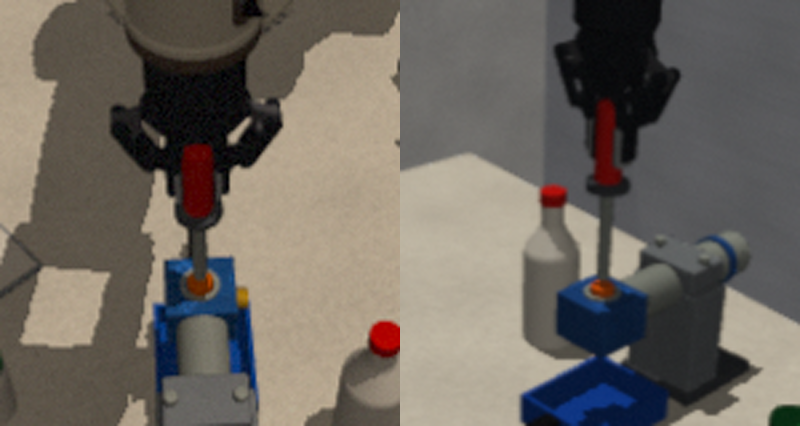

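View pics/wrist7.png

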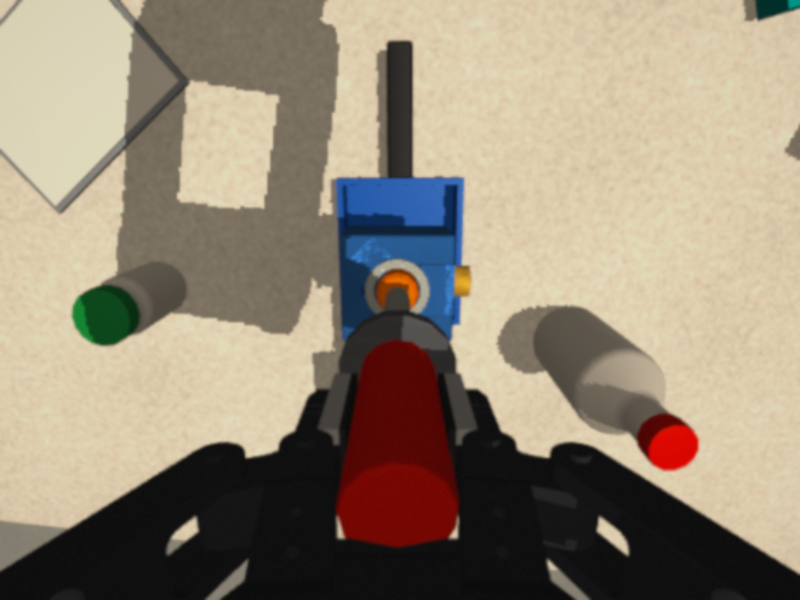

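Call:
drive_tool(plan=[[0,0,0,0,0.05,-0.7,0],[0,0,0,0,0.05,-1.3,0],[0,0,0,0,0.05,-1.9,0],[0,0,0,0,0.05,-2.5,0],[0,0,0,0,0.05,-3,0],[0,0,0,0,0.05,-3.5,0]])

```text
time_s: 13.48
tool_pos: [616.4, 34.1, 258.2]
ee_rot: [0.001, -0.048, 0.999, -0.0]
wrist_force: [-0.6, -1.1, 10.3]
gripper_width: 24.8
```

```bash
python3 al.py 8 | head -1
```

```text
13.475 [616.4  34.1 258.2] [ 1.100e-03 -4.800e-02  9.988e-01 -3.000e-04] 24.76100032820203 [-0.6 -1.1 10.3] [-0.22  0.1  -0.03]
```

View pics/crop8.png

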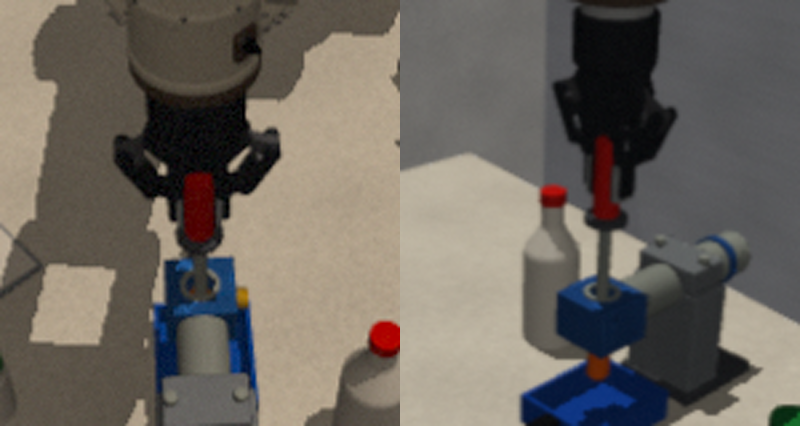

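The pin is being pressed straight down, now about 28 mm driven at 10 N. I continue to the release.

Call:
drive_tool(plan=[[0,0,0,-0.05,-0.05,-0.4,0],[0,0,0,-0.05,-0.05,-0.8,0],[0,0,0,-0.05,-0.05,-1.2,0],[0,0,0,-0.05,-0.05,-1.6,0],[0,0,0,-0.05,-0.05,-1.9,0],[0,0,0,-0.05,-0.05,-2.2,0],[0,0,0,-0.05,-0.05,-2.2,0],[0,0,0,-0.05,-0.05,-2.2,0]])

```text
time_s: 14.62
tool_pos: [615.6, 33.7, 235.2]
ee_rot: [-0.0, -0.048, 0.999, -0.0]
wrist_force: [0.6, -0.8, -3.2]
gripper_width: 24.8
```

```bash
python3 al.py 9 | head -1
```

```text
14.625 [615.6  33.7 235.2] [-0.000e+00 -4.790e-02  9.988e-01 -1.000e-04] 24.822344055018036 [ 0.6 -0.8 -3.2] [ 0.03 -0.   -0.01]
```

View pics/crop9.png

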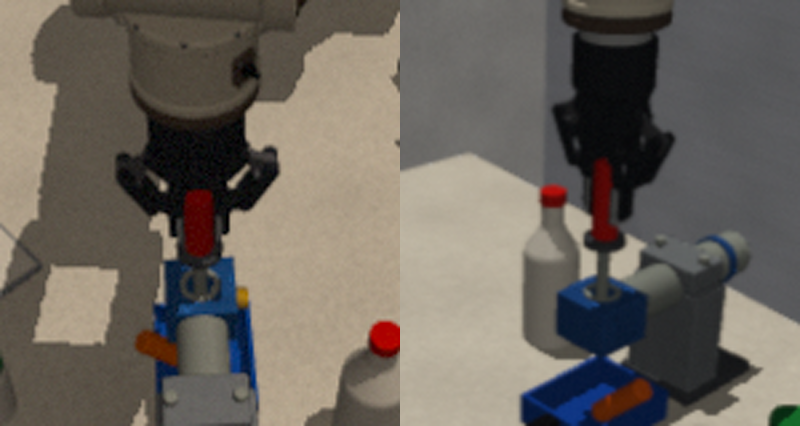

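The pin has dropped and is leaning on the tray's -y wall. I retract the punch straight up and measure the pin.

Call:
drive_tool(plan=[[0,0,0,0,0,2,0],[0,0,0,0,0,4.5,0],[0,0,0,0,0,7,0],[0,0,0,0,0,9,0]])

```text
time_s: 15.28
tool_pos: [615.6, 33.7, 326.5]
ee_rot: [0.0, -0.048, 0.999, -0.0]
wrist_force: [-1.1, -0.2, -2.8]
gripper_width: 24.5
```

```bash
cat > pin.py <<'E'
from w import *
s=state(); print(s['time_s'],np.round(s['tool_pos'],1))
x0,x1,y0,y1=[float(a) for a in sys.argv[2:6]]
for n in ['scene','side']:
    im,P,cal=grab(n,n+sys.argv[1]); X,Y,Z=P[...,0],P[...,1],P[...,2]
    hsv=cv2.cvtColor(im,cv2.COLOR_BGR2HSV).astype(int); H,S,V=[hsv[...,i] for i in range(3)]
    b=(X>x0)&(X<x1)&(Y>y0)&(Y<y1)&(Z<130)&(Z>-5)
    m=b&(H>=3)&(H<16)&(S>180)&(V>60); Q=P[m]
    if m.sum()>10:
        mu=Q.mean(0); _,_,vt=np.linalg.svd(Q-mu); t=(Q-mu)@vt[0]
        print(n,'pin',m.sum(),mu.round(),'ax',vt[0].round(2),'ends',(mu+vt[0]*np.percentile(t,1)).round(),(mu+vt[0]*np.percentile(t,99)).round())
    m=b&(H>105)&(H<122)&(S>140)&(Z>29)&(Z<60); Q=P[m]
    if m.sum()>10: print(n,'tray rim',m.sum(),cv2.minAreaRect(Q[:,:2].astype(np.float32)),np.median(Q[:,2]))
E
python3 pin.py 10 500 720 -80 140
python3 -c "
import cv2
a=cv2.imread('pics/scene10.png')[280:480,280:520];b=cv2.imread('pics/side10.png')[230:400,360:560]
cv2.imwrite('pics/c10.png',cv2.hconcat([cv2.resize(a,(400,333)),cv2.resize(b,(392,333))]))"
```

```text
15.275 [615.6  33.7 326.5]
scene pin 81 [657. -11.  63.] ax [ 0.39 -0.88  0.28] ends [648.   9.  56.] [662. -21.  66.]
scene tray rim 80 ((608.9517211914062, 34.283424377441406), (98.82819366455078, 100.17217254638672), 2.9246068000793457) 35.25069641059292
side pin 189 [647.   2.  44.] ax [-0.39  0.68 -0.62] ends [659. -20.  63.] [630.  31.  18.]
side tray rim 258 ((601.9818725585938, 31.813045501708984), (145.5299072265625, 100.56559753417969), 6.319639682769775) 33.63611652100195
```

View pics/c10.png

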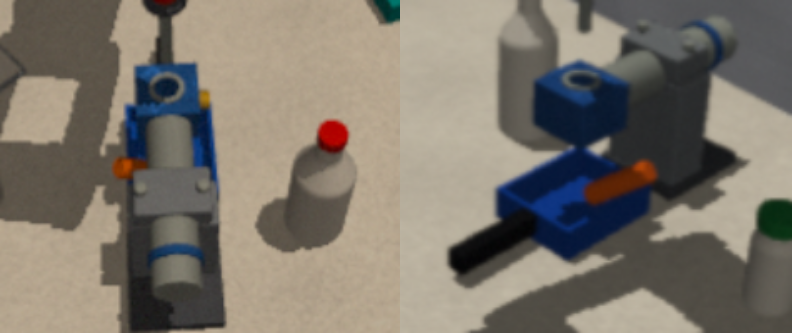

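Call:
drive_tool(plan=[[0,0,0,-1.8,5,0,0],[0,0,0,-3.7,10.2,0,0],[0,0,0,-5.6,15.4,0,0],[0,0,0,-7.5,20.6,0,0],[0,0,0,-9.4,25.8,0,0],[0,0,0,-11.3,31,0,0],[0,0,0,-13.2,36,0,0],[0,0,0,-14.15,38.7,0,0]])

```text
time_s: 16.38
tool_pos: [472.6, 422.9, 324.0]
ee_rot: [-0.001, -0.049, 0.999, -0.0]
wrist_force: [0.2, -0.1, -2.1]
gripper_width: 24.9
```

Call:
drive_tool(plan=[[0,0,0,0,0,-3,0],[0,0,0,0,0,-7,0],[0,0,0,0,0,-8.5,0],[0,0,0,0,0,-8.5,0]])

```text
time_s: 16.88
tool_pos: [473.9, 420.5, 239.6]
ee_rot: [-0.001, -0.048, 0.999, -0.0]
wrist_force: [0.1, -0.4, -2.7]
gripper_width: 24.4
```

```bash
cat > st.py <<'E'
from w import *
s=state(); print(s['time_s'],np.round(s['tool_pos'],1),np.round(s['ee_rot'],4),s['gripper_width'],np.round(s['wrist_force'],1))
out=[]
for n in ['scene','side','wrist']:
    im,P,cal=grab(n,n+sys.argv[1]); X,Y,Z=P[...,0],P[...,1],P[...,2]
    hsv=cv2.cvtColor(im,cv2.COLOR_BGR2HSV).astype(int); H,S,V=[hsv[...,i] for i in range(3)]
    m=(X>435)&(X<515)&(Y>380)&(Y<460)
    k=m&(Z>95)&(Z<104)&(S>60)
    if k.sum()>10: print(n,'stand',k.sum(),cv2.minAreaRect(P[k][:,:2].astype(np.float32)))
    for a in range(106,206,16):
        k=m&(Z>a)&(Z<a+16)&(S<80)
        if k.sum()>3: print(n,a,k.sum(),P[k].mean(0).round(1))
    if n!='wrist':
        u,v=proj(cal,(474,420,130)); u=int(u);v=int(v); c=im[v-70:v+70,u-70:u+70]; out.append(cv2.resize(c,(400,400),interpolation=cv2.INTER_CUBIC))
cv2.imwrite(f'pics/crop{sys.argv[1]}.png',cv2.hconcat(out))
E
python3 st.py 11
```

```text
16.875 [473.9 420.5 239.6] [-6.000e-04 -4.790e-02  9.989e-01 -5.000e-04] 24.366498965245402 [ 0.1 -0.4 -2.7]
scene stand 340 ((473.3431396484375, 418.5353698730469), (62.61113739013672, 68.62383270263672), 72.27579498291016)
scene 122 14 [475.1 416.8 130.6]
scene 138 18 [476.  418.  147.1]
scene 154 16 [477.3 417.5 162.4]
scene 170 19 [476.5 417.5 178.4]
scene 186 12 [476.9 415.9 192.7]
scene 202 26 [485.  417.  215.7]
side stand 189 ((472.6263427734375, 419.8998107910156), (68.4675064086914, 64.7591552734375), 72.15158081054688)
side 122 18 [470.2 415.4 129.4]
side 138 21 [470.9 415.9 145.6]
side 154 19 [470.4 415.8 162.3]
side 170 22 [470.6 416.8 178.1]
side 186 18 [470.2 414.6 194.7]
side 202 24 [470.2 406.5 212.6]
wrist stand 3797 ((473.48748779296875, 420.88287353515625), (64.16421508789062, 64.11060333251953), 73.10992431640625)
wrist 122 74 [467.8 420.5 130.6]
wrist 138 92 [468.  420.2 146.3]
wrist 154 58 [467.5 419.8 158.8]
wrist 202 59 [455.6 421.  216.8]
```

View pics/crop11.png

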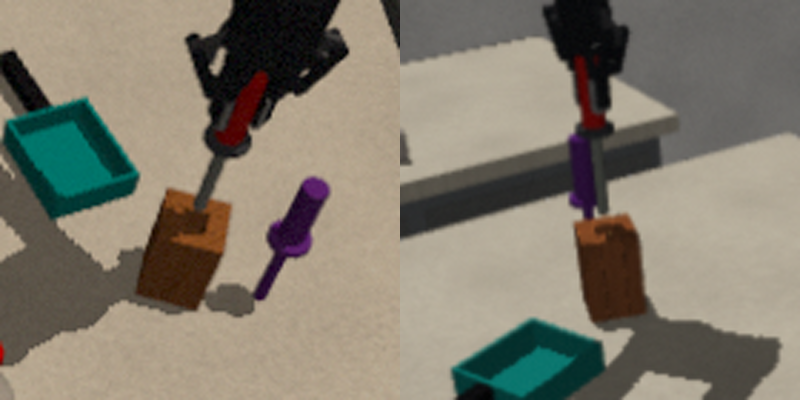

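View pics/wrist11.png

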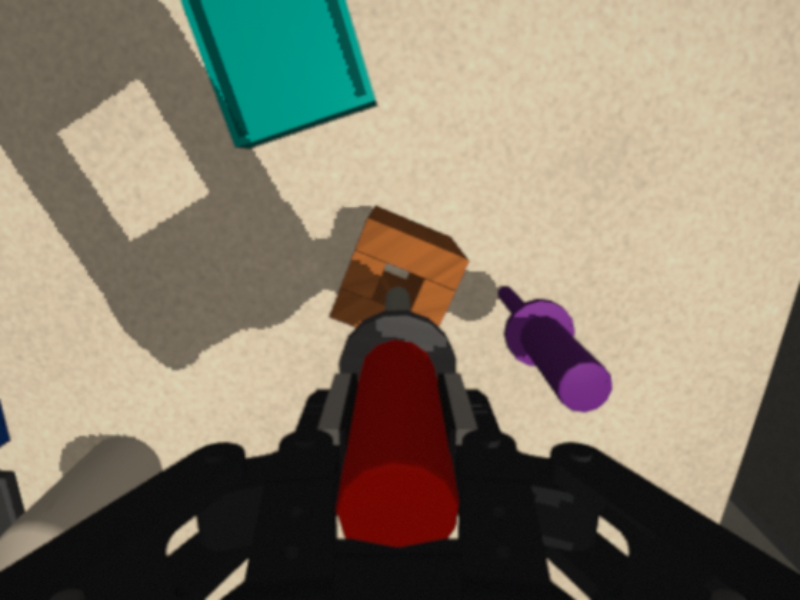

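Call:
drive_tool(plan=[[0,0,0,0.08,0.03,-2,0],[0,0,0,0.08,0.03,-4.5,0],[0,0,0,0.08,0.03,-7,0],[0,0,0,0.08,0.03,-9.5,0],[0,0,0,0.08,0.03,-11,0],[0,0,0,0.08,0.03,-11.4,0],[0,0,0,0.08,0.03,-11.4,0]])

```text
time_s: 17.9
tool_pos: [475.2, 421.3, 127.3]
ee_rot: [0.001, -0.048, 0.999, 0.0]
wrist_force: [1.3, -0.8, -1.4]
gripper_width: 24.6
```

Call:
drive_tool(plan=[[0,0,0,0,0,-0.1,0],[0,0,0,0,0,-0.2,0],[0,0,0,0,0,-0.2,0]])

```text
time_s: 18.27
tool_pos: [475.3, 421.3, 126.3]
ee_rot: [0.001, -0.048, 0.999, 0.001]
wrist_force: [-4.3, -3.2, 13.6]
gripper_width: 24.7
```

Seated, with an upward force at the same height as at the grasp. I release, lift and check.

Call:
drive_tool(plan=[[0,0,0,0,0,-0.1,0.3],[0,0,0,0,0,-0.1,0.55],[0,0,0,0,0,-0.1,0.55],[0,0,0,0,0,3,0.55],[0,0,0,0,0,8,0.55],[0,0,0,0,0,12,0.55],[0,0,0,0,-5,14,0.55]])

```text
time_s: 19.15
tool_pos: [474.9, 372.3, 266.1]
ee_rot: [0.001, -0.049, 0.999, 0.001]
wrist_force: [0.9, -0.6, 1.0]
gripper_width: 47.2
```

```bash
python3 - <<'E'
from w import *
out=[]
for n in ['scene','side']:
    im,P,cal=grab(n,n+'12'); X,Y,Z=P[...,0],P[...,1],P[...,2]
    hsv=cv2.cvtColor(im,cv2.COLOR_BGR2HSV).astype(int); H,S,V=[hsv[...,i] for i in range(3)]
    m=(X>440)&(X<510)&(Y>385)&(Y<455)&(Z>178)&(Z<190)
    print(n,m.sum(),cv2.minAreaRect(P[m][:,:2].astype(np.float32)),np.median(P[m][:,2]))
    for a in (112,128,144,160):
        k=(X>440)&(X<510)&(Y>385)&(Y<455)&(Z>a)&(Z<a+16); print(a,P[k].mean(0).round(1))
    u,v=proj(cal,(474,420,130)); u=int(u);v=int(v); c=im[v-70:v+70,u-70:u+70]; out.append(cv2.resize(c,(400,400),interpolation=cv2.INTER_CUBIC))
cv2.imwrite('pics/crop12.png',cv2.hconcat(out))
E
python3 pin.py 12b 500 720 -80 140
```

```text
scene 55 ((475.3990478515625, 420.1022644042969), (21.227663040161133, 24.110023498535156), 81.95556640625) 181.98533387988596
112 [480.8 416.6 119.7]
128 [481.7 417.1 135.7]
144 [481.2 415.6 151.6]
160 [482.1 415.4 167.9]
side 30 ((473.47161865234375, 418.9031982421875), (22.289215087890625, 20.676456451416016), 28.75555992126465) 182.6609724160308
112 [469.5 411.9 120.1]
128 [469.3 411.3 136.3]
144 [469.6 412.7 152.4]
160 [469.4 412.  168.4]
19.25 [475.6 368.6 267.3]
scene pin 46 [672. -13.  63.] ax [0.49 0.23 0.84] ends [665. -16.  52.] [694.  -3. 101.]
scene tray rim 83 ((607.1203002929688, 34.095272064208984), (107.5038070678711, 88.21082305908203), 87.74491882324219) 35.74984017310135
side pin 192 [654.   5.  43.] ax [-0.39  0.72 -0.57] ends [666. -19.  62.] [638.  35.  19.]
side tray rim 263 ((601.1075439453125, 31.97907257080078), (145.15997314453125, 102.08495330810547), 5.327232837677002) 33.390363239925364
```

View pics/crop12.png

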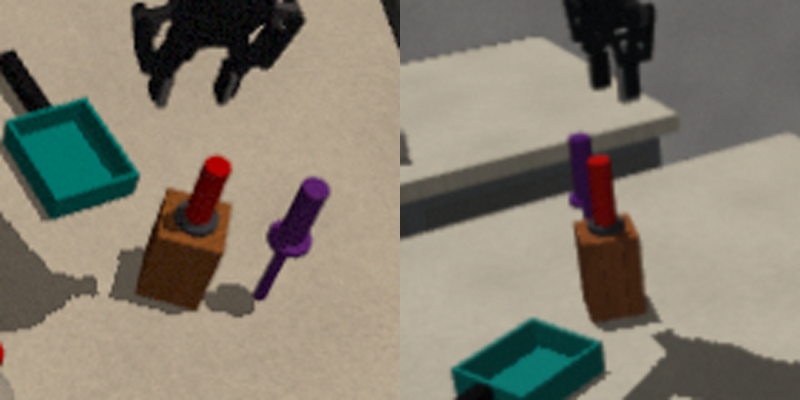

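View pics/side12b.png

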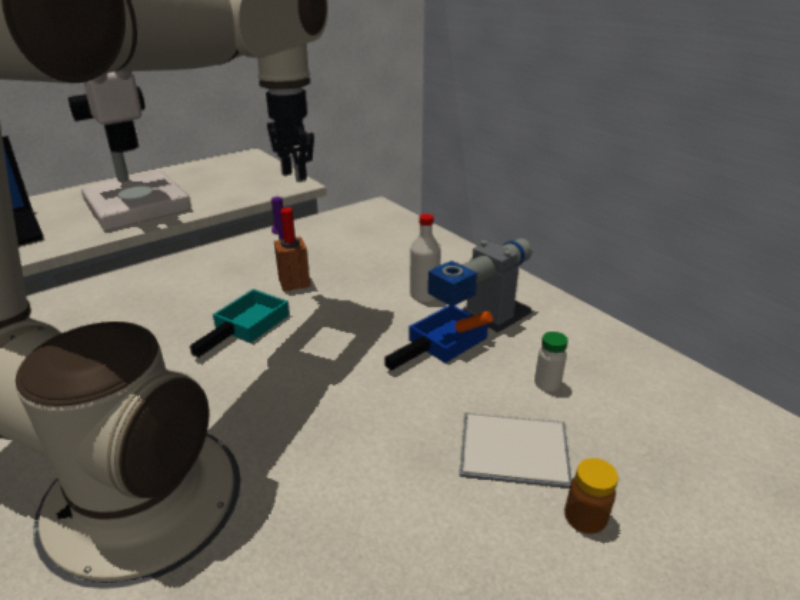

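The punch is home, with its top at 182–183 mm and upright. The pin rests in the tray, leaning on the -y wall with its middle inside. Now the tray handle.

Call:
drive_tool(plan=[[0,0,0,0.2,-6,0,0.5],[0,0,0,0.6,-12,0,0.5],[0,0,0,1,-18,-2,0.5],[0,0,0,1.6,-24,-5,0.5],[0,0,0,2.2,-30,-10,0.5],[0,0,0,2.6,-34.6,-15,0.5],[0,0,0,2.6,-34.6,-16,0.5],[0,0,0,2.6,-34.6,-16,0.5]])

```text
time_s: 20.35
tool_pos: [499.8, 24.6, 101.8]
ee_rot: [-0.002, -0.047, 0.999, 0.0]
wrist_force: [0.3, -0.8, 0.1]
gripper_width: 42.8
```

```bash
python3 - <<'E'
from w import *
s=state(); print(s['time_s'],np.round(s['tool_pos'],1),np.round(s['ee_rot'],4),s['gripper_width'])
grab('wrist','w13')
E
```

```text
20.35 [499.8  24.6 101.8] [-2.300e-03 -4.720e-02  9.989e-01  4.000e-04] 42.75579918171169
```

View pics/w13.png

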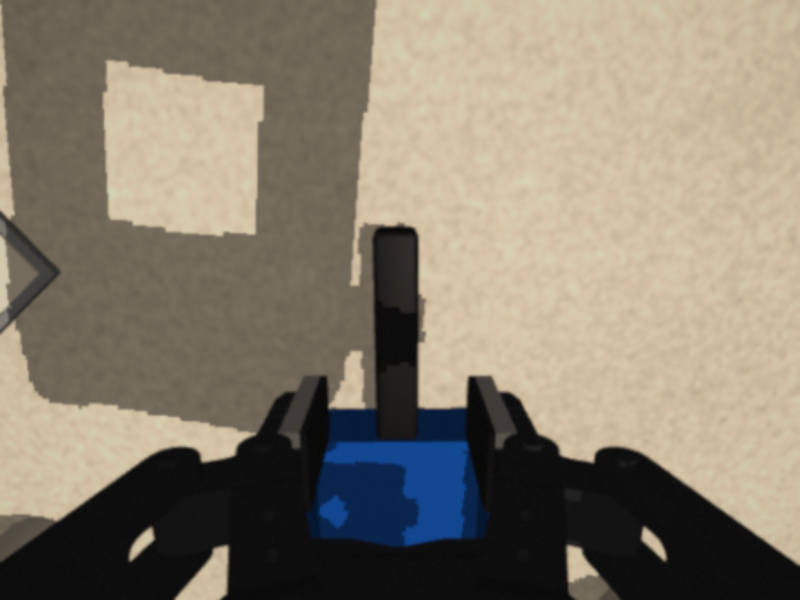

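Call:
drive_tool(plan=[[0,0,0,0.3,0,-4,0.5],[0,0,0,0.3,0,-8,0.5],[0,0,0,0.3,0,-9.5,0.5],[0,0,0,0.3,0,-9.5,0.5],[0,0,0,0.3,0,-9.5,0.1],[0,0,0,0.3,0,-9.5,0],[0,0,0,0.3,0,-9.5,0],[0,0,0,0.3,0,-9.5,0]])

```text
time_s: 21.4
tool_pos: [504.8, 25.1, 10.9]
ee_rot: [0.001, -0.048, 0.999, -0.0]
wrist_force: [-1.5, 2.4, 6.8]
gripper_width: 18.8
```

Call:
drive_tool(plan=[[0,0,0,0,0,0.4,0],[0,0,0,0,0,0.8,0],[0,0,0,0,0,1.2,0],[0,0,0,0,0,1.2,0]])

```text
time_s: 21.9
tool_pos: [504.0, 25.0, 21.6]
ee_rot: [0.0, -0.048, 0.999, -0.0]
wrist_force: [-0.1, -0.2, -2.0]
gripper_width: 19.1
```

```bash
python3 pin.py 14 500 720 -80 140; python3 -c "
from bench import state;import numpy as np
s=state();print(s['gripper_width'],np.round(s['wrist_force'],1),np.round(s['moment'],2))
import cv2
a=cv2.imread('pics/scene14.png')[280:480,280:520];b=cv2.imread('pics/side14.png')[230:400,360:560]
cv2.imwrite('pics/c14.png',cv2.hconcat([cv2.resize(a,(400,333)),cv2.resize(b,(392,333))]))"
```

```text
21.9 [504.   25.   21.6]
scene pin 63 [670. -11.  72.] ax [ 0.7  -0.05  0.71] ends [658. -10.  59.] [693. -13.  95.]
scene tray rim 101 ((610.45751953125, 34.30698013305664), (113.47816467285156, 92.12525939941406), 83.95445251464844) 45.019058757294715
side pin 195 [653.   4.  51.] ax [-0.38  0.72 -0.58] ends [665. -19.  71.] [637.  35.  27.]
side tray rim 366 ((610.4700317382812, 32.83293151855469), (125.98287200927734, 102.01513671875), 4.830089569091797) 38.39116264171088
19.27208828086081 [ 0.1 -0.  -1.9] [-0.02  0.3   0.01]
```

View pics/c14.png

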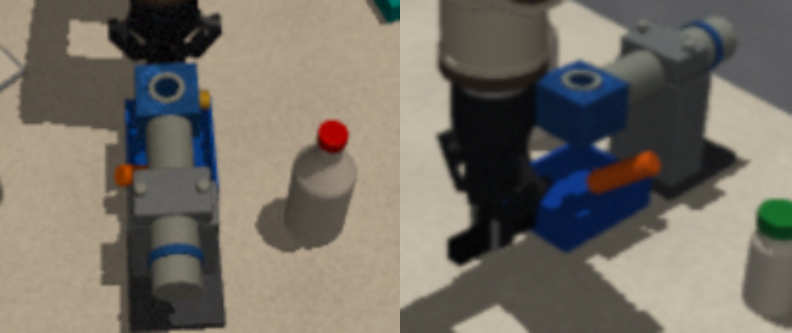

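Call:
drive_tool(plan=[[0,0,0,-0.6,0,0,0],[0,0,0,-1.8,0,0,0],[0,0,0,-3.3,0,0,0],[0,0,0,-5,0,0,0],[0,0,0,-6.8,0,0,0],[0,0,0,-8.6,0,0,0],[0,0,0,-10.3,0,0,0],[0,0,0,-11.5,0,0.3,0]])

```text
time_s: 23.0
tool_pos: [387.5, 25.1, 24.3]
ee_rot: [-0.0, -0.048, 0.999, -0.0]
wrist_force: [0.4, -0.2, -1.2]
gripper_width: 18.9
```

```bash
python3 pin.py 15 350 620 -80 140; python3 -c "
import cv2
a=cv2.imread('pics/scene15.png')[230:430,280:520];b=cv2.imread('pics/side15.png')[250:420,320:520]
cv2.imwrite('pics/c15.png',cv2.hconcat([cv2.resize(a,(400,333)),cv2.resize(b,(392,333))]))"
```

```text
23.0 [387.5  25.1  24.3]
scene pin 30 [555. -15.  72.] ax [ 0.67 -0.03 -0.74] ends [548. -15.  80.] [563. -15.  63.]
scene tray rim 235 ((453.9033203125, 31.142210006713867), (208.3265380859375, 97.1648178100586), 4.925835609436035) 45.38349562769304
side pin 194 [533.   5.  54.] ax [-0.37  0.73 -0.58] ends [545. -19.  74.] [517.  35.  30.]
side tray rim 540 ((491.7352600097656, 32.42498016357422), (122.56367492675781, 101.00639343261719), 5.613242149353027) 40.31849596650301
```

View pics/c15.png

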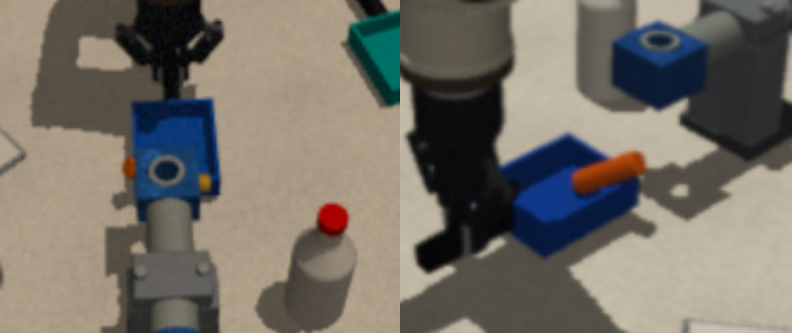

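Call:
drive_tool(plan=[[0,0,-1,0.1,-0.4,0.2,0],[0,0,-3,0.3,-1.2,0.5,0],[0,0,-6,0.6,-2.5,0.8,0],[0,0,-9.5,0.9,-4,1,0],[0,0,-13,1.2,-5.6,1,0],[0,0,-17,1.5,-7.2,1,0],[0,0,-21,1.8,-8.8,1,0],[0,0,-25,2.1,-10.4,1,0]])

```text
time_s: 24.1
tool_pos: [410.0, -80.2, 34.2]
ee_rot: [-0.0, 0.172, 0.985, -0.0]
wrist_force: [0.8, 0.3, -1.9]
gripper_width: 18.8
```

Call:
drive_tool(plan=[[0,0,-4,0.3,-1.6,0,0],[0,0,-8,0.6,-3.1,0,0],[0,0,-12,0.9,-4.5,0,0],[0,0,-15.5,1.2,-5.8,0,0],[0,0,-19,1.5,-7,0,0],[0,0,-22,1.8,-8,0,0],[0,0,-24,1.95,-8.8,0,0],[0,0,-25,2.05,-9.4,0,0]])

```text
time_s: 25.1
tool_pos: [430.4, -173.4, 34.2]
ee_rot: [-0.0, 0.379, 0.925, -0.0]
wrist_force: [0.3, -0.4, -1.3]
gripper_width: 18.9
```

Call:
drive_tool(plan=[[0,0,0,0,-0.2,0,0],[0,0,0,0,-0.3,0,0],[0,0,0,0,-0.3,0,0]])

```text
time_s: 25.48
tool_pos: [430.3, -175.8, 34.3]
ee_rot: [-0.0, 0.378, 0.926, -0.0]
wrist_force: [0.2, -0.3, -2.2]
gripper_width: 18.7
```

```bash
cat > fin.py <<'E'
from w import *
s=state(); print(s['time_s'],np.round(s['tool_pos'],1),np.round(s['ee_rot'],4),s['gripper_width'],np.round(s['wrist_force'],1))
out=[]
for n in ['scene','side']:
    im,P,cal=grab(n,n+sys.argv[1]); X,Y,Z=P[...,0],P[...,1],P[...,2]
    hsv=cv2.cvtColor(im,cv2.COLOR_BGR2HSV).astype(int); H,S,V=[hsv[...,i] for i in range(3)]
    b=(X>380)&(X<640)&(Y>-370)&(Y<-120)&(Z<130)&(Z>-5)
    m=b&(H>=3)&(H<16)&(S>180)&(V>60); Q=P[m]
    if m.sum()>10:
        mu=Q.mean(0); _,_,vt=np.linalg.svd(Q-mu); t=(Q-mu)@vt[0]
        print(n,'pin',m.sum(),mu.round(),'ends',(mu+vt[0]*np.percentile(t,1)).round(),(mu+vt[0]*np.percentile(t,99)).round())
    bl=b&(H>105)&(H<122)&(S>140); Q=P[bl]
    med=np.percentile(Q[:,2],97)
    for lo in (-5,med-9):
        R=Q[Q[:,2]>lo]; r=cv2.minAreaRect(R[:,:2].astype(np.float32)); print(n,'tray',len(R),np.round(r[0],1),np.round(r[1],1),round(r[2],1),'z',np.median(R[:,2]).round(1))
    k=Q[:,2]>med-9
    A=np.c_[Q[k][:,0]-500,Q[k][:,1]+250,np.ones(k.sum())]; print(' rim plane',np.linalg.lstsq(A,Q[k][:,2],rcond=None)[0].round(3))
    w=b&(S<60)&(V>90)&(Z>5); 
    u,v=proj(cal,(500,-250,20)); u=int(u);v=int(v); c=im[max(v-70,0):v+70,u-80:u+80]; out.append(cv2.resize(c,(400,350),interpolation=cv2.INTER_CUBIC))
cv2.imwrite(f'pics/crop{sys.argv[1]}.png',cv2.hconcat(out))
E
python3 fin.py 16
```

```text
25.475 [ 430.3 -175.8   34.3] [-0.      0.3785  0.9256 -0.    ] 18.728936705134025 [ 0.2 -0.3 -2.2]
scene pin 220 [ 525. -299.   66.] ends [ 512. -326.   88.] [ 539. -271.   42.]
scene tray 1296 [ 475.8 -219.9] [102.1 214.1] 46.5 z 33.1
scene tray 318 [ 496.4 -239.7] [101.4 156.7] 46.3 z 56.9
 rim plane [-8.0000e-03  1.8000e-02  5.6951e+01]
side pin 225 [ 509. -311.   70.] ends [ 521. -272.   45.] [ 503. -330.   83.]
side tray 2160 [ 494.1 -242.5] [101.6 152.8] 45.2 z 34.2
side tray 550 [ 493.8 -242.1] [101.3 151.9] 45.1 z 55.3
 rim plane [-1.3000e-02  3.0000e-03  5.4585e+01]
```

View pics/crop16.png

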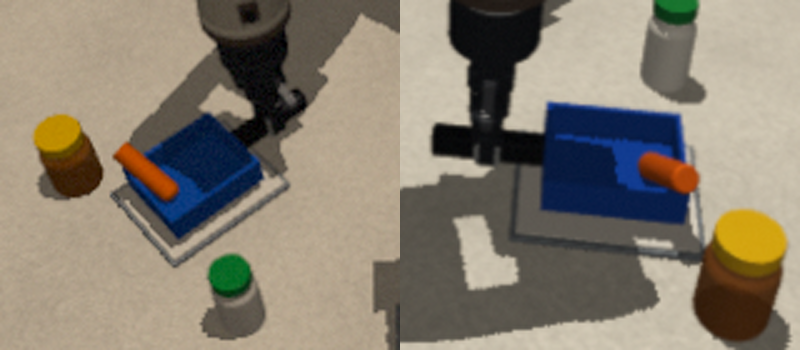

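Call:
drive_tool(plan=[[0,0,0,0,0,-0.3,0],[0,0,0,0,0,-0.7,0],[0,0,0,0,0,-1.1,0],[0,0,0,0,0,-1.4,0],[0,0,0,0,0,-1.6,0],[0,0,0,0,0,-1.7,0],[0,0,0,0,0,-1.7,0]])

```text
time_s: 26.45
tool_pos: [430.1, -175.7, 18.0]
ee_rot: [-0.0, 0.379, 0.926, 0.0]
wrist_force: [-10.8, 7.7, 19.8]
gripper_width: 18.7
```

```bash
python3 fin.py 17
```

```text
26.45 [ 430.1 -175.7   18. ] [-3.000e-04  3.786e-01  9.256e-01  1.000e-04] 18.733398382210247 [-10.8   7.7  19.8]
scene pin 219 [ 524. -299.   54.] ends [ 511. -325.   75.] [ 539. -272.   31.]
scene tray 1278 [ 494.5 -238.2] [102.5 161.4] 46.5 z 19.5
scene tray 296 [ 494.  -238.1] [102.1 160.9] 46.3 z 43.9
 rim plane [-2.0000e-02  3.7000e-02  4.4832e+01]
side pin 221 [ 508. -310.   58.] ends [ 521. -271.   33.] [ 502. -329.   71.]
side tray 2134 [ 504.9 -253. ] [103.2 120.6] 45.8 z 20.8
side tray 526 [ 505.  -252.4] [102.4 120. ] 45.5 z 41.9
 rim plane [-2.0000e-03 -6.0000e-03  4.1198e+01]
```

View pics/crop17.png

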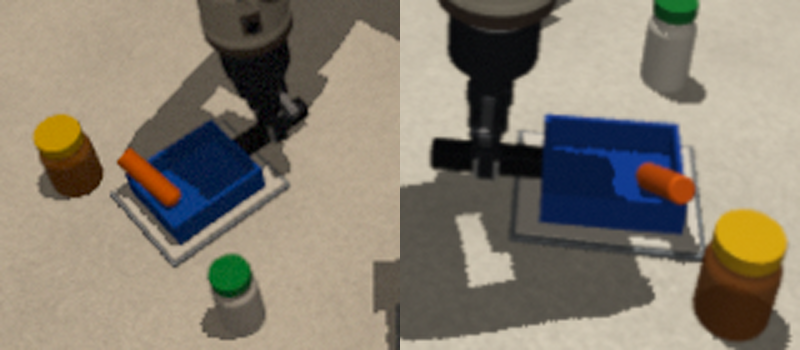

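Call:
drive_tool(plan=[[0,0,0,0,0,0.1,0],[0,0,0,0,0,0.1,0.2],[0,0,0,0,0,0.1,0.45],[0,0,0,0,0,0.1,0.5],[0,0,0,0,0,1.5,0.5],[0,0,0,0,0,5,0.5],[0,0,0,0,0,10,0.5],[0,0,0,0,0,15,0.5]])

```text
time_s: 27.55
tool_pos: [430.1, -175.9, 169.8]
ee_rot: [0.0, 0.379, 0.926, -0.0]
wrist_force: [-0.2, -0.7, -0.4]
gripper_width: 42.7
```

Call:
drive_tool(plan=[[0,0,0,-4,5,2,0.5],[0,0,0,-5,10,4,0.5],[0,0,0,-5,14,4,0.5],[0,0,0,-5,14,4,0.5]])

```text
time_s: 28.05
tool_pos: [380.2, -34.1, 208.6]
ee_rot: [0.001, 0.377, 0.926, 0.0]
wrist_force: [-0.2, -0.8, 0.1]
gripper_width: 42.7
```

```bash
python3 fin.py 18; sed -i 's/0.npz/0.npz/' m.py; python3 - <<'E'
from w import *
im,P,cal=grab('wrist','w18')
for n in ['scene','side']:
    im,P,cal=grab(n,n+'19'); X,Y,Z=P[...,0],P[...,1],P[...,2]
    hsv=cv2.cvtColor(im,cv2.COLOR_BGR2HSV).astype(int); H,S,V=[hsv[...,i] for i in range(3)]
    for nm,m in {'green':(H>50)&(H<80)&(S>120)&(Y<-100),'yellow':(H>20)&(H<30)&(S>180)&(Y<-300),'redcap':((H<5)|(H>173))&(S>150)&(V>100)&(X>640)&(Y>100)&(Y<300),'punchtop':(X>440)&(X<510)&(Y>385)&(Y<455)&(Z>178)&(Z<190)}.items():
        if m.sum(): print(n,nm,m.sum(),np.median(P[m],0).round())
E
```

```text
28.05 [380.2 -34.1 208.6] [1.100e-03 3.772e-01 9.262e-01 2.000e-04] 42.68122947187512 [-0.2 -0.8  0.1]
scene pin 219 [ 525. -299.   51.] ends [ 511. -326.   73.] [ 540. -272.   28.]
scene tray 1284 [ 476.7 -221.1] [101.6 211.1] 46.4 z 18.7
scene tray 311 [ 476. -222.] [101. 211.] 47.7 z 42.8
 rim plane [2.0000e-03 2.0000e-03 4.2489e+01]
side pin 220 [ 509. -311.   57.] ends [ 522. -272.   31.] [ 502. -330.   69.]
side tray 2148 [ 483.1 -231.3] [101.7 184.5] 45.8 z 19.8
side tray 538 [ 483.  -231.4] [100.9 184.6] 46.2 z 41.0
 rim plane [-1.0000e-02  4.0000e-03  4.0227e+01]
scene green 238 [ 672. -175.  100.]
scene yellow 260 [ 499. -399.   90.]
scene redcap 111 [684. 197. 190.]
scene punchtop 56 [476. 419. 182.]
side green 192 [ 660. -181.   99.]
side yellow 586 [ 485. -405.   89.]
side redcap 37 [679. 193. 190.]
side punchtop 35 [472. 416. 183.]
```

View pics/scene19.png

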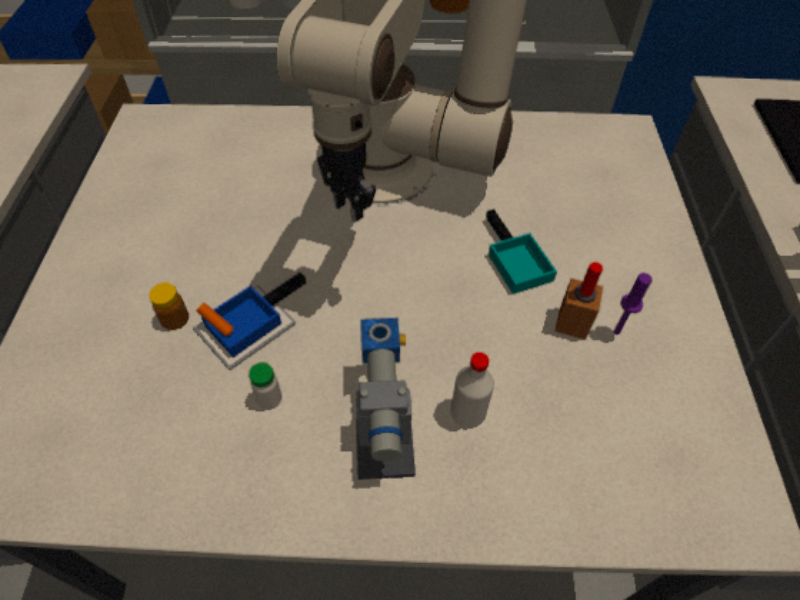

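View pics/crop18.png

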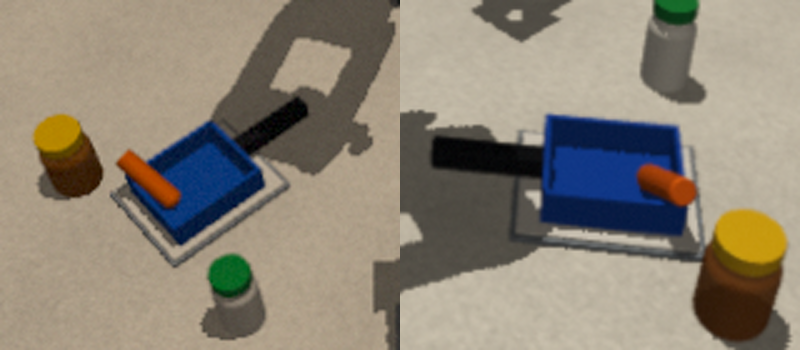

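Call:
drive_tool(plan=[[0,0,0,0,0,0,0.5],[0,0,0,0,0,0,0.5],[0,0,0,0,0,0,0.5],[0,0,0,0,0,0,0.5]])

```text
time_s: 28.8
tool_pos: [380.3, -36.1, 207.2]
ee_rot: [-0.0, 0.379, 0.926, -0.0]
wrist_force: [-0.5, 0.9, 0.4]
gripper_width: 42.8
```

```bash
python3 fin.py 20 | grep -E "pin|^[0-9]|plane"; python3 -c "
from bench import workorder; print(workorder.hand_in())"
```

```text
28.8 [380.3 -36.1 207.2] [-1.000e-04  3.787e-01  9.255e-01 -0.000e+00] 42.75840073209506 [-0.5  0.9  0.4]
scene pin 218 [ 525. -299.   51.] ends [ 511. -327.   73.] [ 540. -272.   29.]
 rim plane [4.0000e-03 5.0000e-03 4.2289e+01]
side pin 220 [ 509. -311.   57.] ends [ 521. -273.   32.] [ 502. -330.   69.]
 rim plane [-1.2000e-02  1.0000e-03  4.0292e+01]
the job is handed in; nothing more can be done
None
```

The job is done and handed in at about 29 s of the 72 s limit; the hand-in reports no verdict. I set the blue tray under the coupling, about 2 mm off centre. I then pressed the pin down with the red punch at about 10 N until it dropped into the tray. After that I returned the punch to its stand and carried the tray, pin inside, to the light plate.

Last checks before handing in:
- **Tray:** its centre is about 2 mm from the plate's, and the rim slopes by 0.012 rad or less against the 0.06 limit.
- **Pin:** it did not fall flat. It leans over one side wall with one end sticking out. Its middle is inside the tray at about x 44, y -27, z 37 mm in the tray's frame, and it had not moved between the last pictures.
- **Punch:** its top is at 182–183 mm, the same as at the start, and it stands upright.
- **Jar, bottle and vial:** jar and vial are within about 1 mm of their start positions, and so is the bottle in the scene camera. The side camera had no starting view of the bottle to compare with.
- **Robot:** the gripper is open and clear of everything.

The scene and side cameras differ by 2 to 4 mm in absolute position. I worked from differences within each picture, so this did not affect the placing.

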